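# Clip the two pitch bars back into the tuning desk's drawer

## Task

Put the two loose brass pitch bars back: pull the tuning desk's shallow drawer out to its stop, press each bar down into the empty pair of spring clips that belongs to its length until it has snapped home flat on the rails at both ends, and then push the drawer shut. Leave the whetstone, the bronze key, the teak block and the mallet where they lie.

Things in the scene. Friction and masses are not known exactly. Their poses are not given: they have to be found in the camera images.
- long_bar_center (a point): centre of the long loose brass bar, 108 x 26 x 7 mm, about 170 g, lying flat on the desk top (underside 78 mm above the bench); x axis along its length, y across its 26 mm width, z up. Ends and faces are alike. It starts at one of three places in a row along the front of the desk top, at any yaw; the short bar and the whetstone have the other two.
- short_bar_center (a point): centre of the short loose brass bar, 84 x 26 x 7 mm, about 130 g, lying flat on the desk top; axes as for the long bar
- slot_long (a point): where the long bar's centre is when home: 33.5 mm above the bench, its underside on two cross rails 30 mm above the bench (12 mm above the drawer floor). Left-most (+y) of five places. Moves with the drawer; x points into the desk (the drawer pulls out to -x), y along its width, z up. The bar lies along x, either way round. Next bar's centre line 60 mm to -y, drawer side wall 58 mm to +y.
- slot_short (a point): the same for the short bar: the fourth of the five places from the left, bars already clipped in on both sides of it, centre lines 60 mm away (34 mm free between bars). Axes and height as for slot_long. At every empty place a thin pin stands 3 mm beyond each end of the bar, up to 38 mm above the bench.
- clip_long_front (a point): front clip of the long bar's place, 30 mm before slot_long, point midway between its arms at their bend, 39 mm above the bench. A clip is a pair of steel leaf arms 7 mm wide, one each side of the bar, sprung at the foot, bent inwards over the bar's top edges (21 mm apart at rest) and flared above to 34 mm inside at their tips, 50 mm above the bench.
- clip_long_back (a point): back clip of the long bar's place, 30 mm behind slot_long, made like the front one. A bar laid in the flares of both clips rests about 11 to 13 mm above home; pushed straight down at its middle, kept level, it takes about 8 to 15 N to snap in. Pushed off its centre line it cocks, one long edge first, and then needs up to 25 N to come level.
- clip_short_front (a point): front clip of the short bar's place, 23 mm before slot_short, made like the long bar's
- clip_short_back (a point): back clip of the short bar's place, 23 mm behind slot_short, made like the long bar's
- drawer_handle (a point): middle of the drawer's brass bar pull, a 9 mm round bar 110 mm long parallel to the desk's front, 38 mm out from the drawer front (posts to the front 48 mm either side of this point), 40 mm above the bench; axes as for slot_long, moves with the drawer
- drawer (a joint): how far the drawer is out, m: 0 shut, 0.14 at its stop, where all five bar places lie clear of the desk top; slides with about 2 N. The drawer's front is 48 mm high, its top edge 60 mm above the bench, its sides' 50 mm; the inside is 356 mm wide.
- desk: low rosewood desk standing on the bench, 302 x 430 mm top, 78 mm high; origin at the centre of its underside, x away from the robot, y left. The drawer's front is 150 mm to -x of the origin when shut. Fixed.
- whetstone: grey whetstone slip 98 x 36 x 18 mm, loose, flat on the desk top in the front row with the two bars; x along its length, origin under its centre
- bronze_key: dark bronze key with bright scrape marks, 190 x 50 x 11 mm, loose, on the desk top just behind the front row, roughly along the desk's width, x along its length, origin under its centre
- teak_block: carved teak key block with a groove across its top, 44 (x) x 74 (y) x 56 mm high, loose, on the desk top just behind the front row, origin under its centre
- mallet: horn mallet lying on the bench to the right of the desk: head 34 x 80 x 34 mm, handle 130 mm long towards its -x, origin under the head's centre
Not all that is in view belongs to the job. Leave any black or turquoise look-alike of the part that bears long_bar_center alone.

How it is judged:
By the outcome, as a careful person would: the job done as asked, in the order asked, and still so for the second after the job is handed in, with the robot touching nothing.
It also fails if it takes over 69 s, if anything falls off the work surface, if the arm or the gripper's body presses on something with over 40 N, if the wrist force passes 120 N, or if a joint passes its speed limit or range.

## Robot

A 6-joint arm with a two-finger parallel gripper is mounted at the origin on the work surface. World frame = base frame: x ahead of the robot, y to its left, z up, the work surface at z = 0. Lengths are in m, angles in rad, forces in N, time in s.
With the tool pointing down it reaches from about 0.4 to 0.825 m from the base axis. Payload 7 kg.
Tool frame: the origin (TCP) lies on the centre line of the jaws, within the pads' length; the fingertips stand 22 mm ahead of it and the grasp point (between the pads) lies 3 mm ahead of it (arm.tcp_to_tips is the distance from the TCP to the fingertips, in m); z points along the fingers, y is the line along which they close (so a half turn about z gives the same grasp; the last joint's range is limited). The gripper opens to 88 mm and grips with 3 to 60 N. Pads are 19 mm wide; open, the fingers measure 130 mm over their backs; the gripper's body (78 mm by 193 mm) begins 47 mm behind the grasp point.
Start: joints at [1.542, 0.359, 0.012, 0, -1.224, -0.288], TCP at [0.21, 0.641, 0.249] pointing down, gripper open.
Joint ranges: [-3.07, 3.07], [-1.43, 2.12], [-1.02, 1.25], [-3.03, 1.67], [-3.05, -0], [-3.03, 3.03]. Speed limits (rad/s): [2.39, 2.39, 3.01, 3.14, 3.14, 3.14].

## Interface

Orientations are given as [roll, pitch, yaw] about the fixed x, y, z axes, in that order (R = Rz(yaw) Ry(pitch) Rx(roll)).
In Python, from station import arm gives the robot as it stands.
- The arm moves only by the tool jog_arm, never from a script. Its argument "targets" is a list of rows, each an object of numbers: "dx", "dy", "dz": the shift along the tool's x, y, z in mm; "rx", "ry", "rz": the turn, a rotation vector about the tool's x, y, z in rad; "gripper": the closure, from 0 (fully open) to 1 (shut). In form: [{"dx": .., "dy": .., "dz": .., "rx": .., "ry": .., "rz": .., "gripper": ..}, ...]. A call has exactly 8 rows; each row is the pose to reach, as a shift and turn from the pose commanded when the call began, along the tool's axes at that moment; what a row does not reach only later rows make up. A row lasts 1/12 s, in which the tool goes at most 41.7 mm and 7.16 degrees, less where a joint would pass 70% of its speed; a pose out of reach is approached as far as the arm can. A call with a gripper value outside its range is refused whole. The fingers move at their own pace and stop on an object; "force" is the grip in N (left out, the last holds). Time passes only in rows, so rows that repeat a pose let the fingers close, or fill a call up. It gives the time, the measured TCP pose, the force, the opening and the grip force at its end, in the units of the state.
- arm.get_state(): the state, without advancing time (a new reading comes with each control period).
- arm.grab_frame(name): name is "scene" or "top" or "wrist"; returns a dict with "frame" (480x640x3 uint8, red, green, blue), "z_map" (480x640 float32, m along the optical axis (not along the pixel's ray), 0 where there is no reading), "fx", "fy", "cx", "cy" (pixels), "view" (4x4, takes a point from world to camera coordinates). Camera axes: x right, y down, z forward; pixel columns grow to the right and rows downward; lengths in m; the calibration is good to about 2 mm. The wrist camera is an equidistant fisheye: a pixel r from the principal point sees the ray r / f radians off the axis. A picture is of the moment at which its call begins.
- arm.job_done(): hands the job in; it is judged then, once.
The state is a dict: "t": time; "q": joint angles; "qd": joint speeds; "joint_efforts": joint torques, N m; "eef_pos": TCP position; "ee_rot": TCP orientation; "force": force on the tool from outside, world axes, zero at the start; "moment": the same for the moment, N m; "width": finger opening in m; "gripper_force": force on a finger pad.
Only numpy, scipy, OpenCV 4.12 (cv2) and the standard library are available. Lean on these libraries where they do the work, as an engineer would, in place of code of your own. Each camera call takes 0.05 s, during which the arm holds its last target. There are 200 camera calls.

## Working session

There is one attempt and no reset: what is moved stays moved. The work goes in short steps, Python scripts to look and compute and a tool call to move; the robot and the scene stay as the last step left them, time stands still between calls to the robot, and variables do not carry over. Pictures are saved under pics/ and viewed, at most 10 in all, crops included, and the job is handed in when it is done.

Besides the shell and the picture viewer there is one more tool, called as name([rows], argument=value, ...), one row to a line, values as JSON. jog_arm: Moves the arm, as the interface text tells. Its arguments: {"type":"object","properties":{"targets":{"type":"array","items":{"type":"object","properties":{"dx":{"type":"number"},"dy":{"type":"number"},"dz":{"type":"number"},"rx":{"type":"number"},"ry":{"type":"number"},"rz":{"type":"number"},"gripper":{"type":"number"}}}},"force":{"type":"number"}},"required":["targets"]}

```bash
mkdir -p pics; ls
python3 - <<'E'
from station import arm
import cv2,numpy as np
s=arm.get_state();print({k:np.round(v,3) for k,v in s.items()})
for n in("scene","top"):
    f=arm.grab_frame(n);cv2.imwrite(f"pics/{n}0.png",f["frame"][:,:,::-1]);np.savez(f"/tmp/{n}0.npz",**f)
    print(n,f["fx"],f["cx"],f["cy"],np.round(f["view"],3))
E
```

```text
pics
{'t': np.float64(0.0), 'q': array([ 1.542,  0.359,  0.011, -0.   , -1.224, -0.288]), 'qd': array([ 0.   , -0.001, -0.001, -0.   ,  0.001, -0.001]), 'joint_efforts': array([ 1.0000e-03, -5.8272e+01,  2.9305e+01,  6.9970e+00,  7.0000e-03,
       -0.0000e+00]), 'eef_pos': array([0.21 , 0.641, 0.248]), 'ee_rot': array([ 3.14 , -0.   , -0.317]), 'force': array([ 0.229, -0.803, -0.775]), 'moment': array([-0.005,  0.023,  0.018]), 'gripper_force': np.float64(0.0), 'width': np.float64(0.087)}
scene 439.7218263783657 313.05593058276696 246.7663110052448 [[-7.570e-01  6.540e-01  1.000e-03  5.280e-01]
 [ 4.220e-01  4.900e-01 -7.630e-01 -1.700e-01]
 [-4.990e-01 -5.770e-01 -6.470e-01  1.188e+00]
 [ 0.000e+00  0.000e+00  0.000e+00  1.000e+00]]
top 479.069005514352 320.51118367551106 238.2409170198883 [[ 0.004 -1.     0.013 -0.072]
 [-0.988 -0.006 -0.153  0.63 ]
 [ 0.153 -0.012 -0.988  0.923]
 [ 0.     0.     0.     1.   ]]
```

View pics/top0.png

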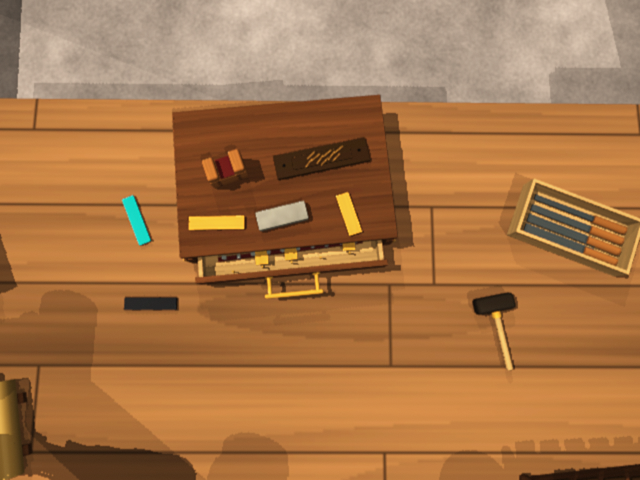

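View pics/scene0.png

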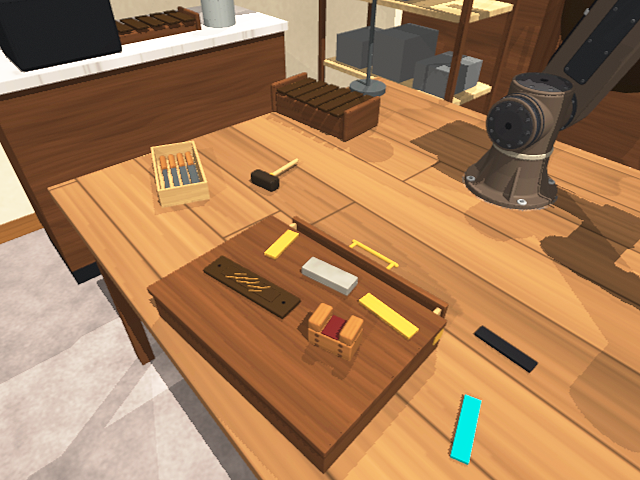

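The top view shows the long bar at (217,222), the short bar at (348,213), the whetstone at (282,215), and the handle at about (295,294). The drawer is slightly open. Desk corners are at about (181,257), (397,237), (380,96) and (174,112).

```bash
cat > h.py <<'E'
import numpy as np,cv2
def ray(f,u,v):
    V=np.array(f["view"]);R=V[:3,:3];c=-R.T@V[:3,3]
    d=np.stack([(np.asarray(u,float)-f["cx"])/f["fx"],(np.asarray(v,float)-f["cy"])/f["fy"],np.ones(np.shape(u))],-1)@R
    return c,d
def onplane(f,u,v,z):
    c,d=ray(f,u,v);return c+d*((z-c[2])/d[...,2])[...,None]
def yellow(f):
    h=cv2.cvtColor(np.array(f["frame"]),cv2.COLOR_RGB2HSV)
    return cv2.inRange(h,(20,150,120),(35,255,255))
def rects(f,m,z,amin=100):
    n,l,st,c=cv2.connectedComponentsWithStats(m)
    for i in range(1,n):
        if st[i,4]<amin: continue
        cs,_=cv2.findContours((l==i).astype(np.uint8),0,1)
        p=cs[0].reshape(-1,2);P=onplane(f,p[:,0],p[:,1],z)[:,:2]
        (x,y),(w,h),a=cv2.minAreaRect((P*1000).astype(np.float32))
        if w<h:w,h,a=h,w,a+90
        print("px",c[i].round(),"xy",round(x,1),round(y,1),"size",round(w,1),round(h,1),"yaw",round((a+90)%180-90,1))
E
python3 - <<'E'
from h import *
f=dict(np.load("/tmp/top0.npz"))
rects(f,yellow(f),0.085);print();rects(f,yellow(f),0.04,80)
for u,v in[(181,257),(397,237),(380,96),(174,112)]:print(onplane(f,np.array(u),np.array(v),.078).round(4))
p=f["z_map"]
for u,v in[(295,295),(217,222),(348,213),(300,120),(282,215)]:
    c,d=ray(f,u,v);print((c+d*p[v,u]).round(4))
E
```

```text
px [348. 213.] xy 675.7 -122.8 size 83.3 25.2 yaw 18.8
px [216. 222.] xy 654.8 136.5 size 105.6 24.6 yaw -88.5
px [292. 290.] xy 533.2 -14.5 size 107.8 36.0 yaw -84.2

px [348. 213.] xy 685.2 -126.0 size 87.4 26.5 yaw 18.8
px [216. 222.] xy 663.2 145.9 size 110.7 25.8 yaw -88.5
px [261. 260.] xy 586.2 51.9 size 24.3 16.4 yaw -88.8
px [292. 290.] xy 535.7 -12.4 size 113.0 37.8 yaw -84.2
[0.587  0.2033 0.078 ]
[ 0.6291 -0.2191  0.078 ]
[ 0.9237 -0.1898  0.078 ]
[0.8845 0.2321 0.078 ]
[ 0.5158 -0.0181  0.0426]
[0.6563 0.1355 0.0805]
[ 0.6753 -0.1221  0.0849]
[ 0.8702 -0.0252  0.0773]
[0.6685 0.0071 0.0941]
```

Run:
```python
import cv2
i=cv2.imread("pics/top0.png")[185:310,160:420];cv2.imwrite("pics/crop0.png",cv2.resize(i,None,fx=3,fy=3,interpolation=cv2.INTER_CUBIC))
```

```text
(no output)
```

View pics/crop0.png

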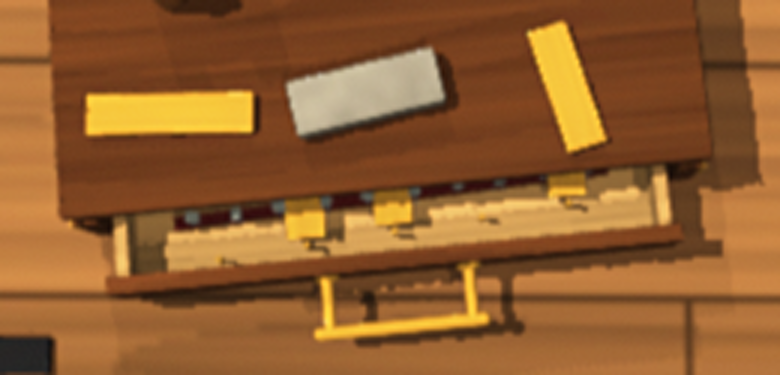

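```bash
cat >> h.py <<'E'
from scipy.spatial.transform import Rotation as Ro
def go(x,y,z,yaw):
    from station import arm
    s=arm.get_state();R=Ro.from_euler("xyz",s["ee_rot"]);T=Ro.from_euler("xyz",[np.pi,0,np.radians(yaw)])
    d=R.inv().apply(np.array([x,y,z])-s["eef_pos"])*1000;r=(R.inv()*T).as_rotvec()
    print("t",round(float(s["t"]),2),"d",d.round(1),"r",r.round(3),"pos",np.round(s["eef_pos"],4),"rpy",np.degrees(s["ee_rot"]).round(2),"F",np.round(s["force"],1),"w",round(float(s["width"]),4),"q",np.round(s["q"],2))
E
python3 - <<'E'
from h import *
go(.516,-.018,.2,-84.3)
E
```

```text
t 0.1 d [495.9 530.8  48.6] r [ 1.000e-03 -1.000e-03  1.154e+00] pos [0.2102 0.641  0.2477] rpy [ 1.7992e+02 -1.0000e-02 -1.8160e+01] F [-0.2  0.1  0.1] w 0.0873 q [ 1.54  0.36  0.01 -0.   -1.22 -0.29]
```

jog_arm([
  {"dx": 496, "dy": 531, "dz": 0, "rz": 1.154, "gripper": 0.77},
  {"dx": 496, "dy": 531, "dz": 0, "rz": 1.154, "gripper": 0.77},
  {"dx": 496, "dy": 531, "dz": 0, "rz": 1.154, "gripper": 0.77},
  {"dx": 496, "dy": 531, "dz": 0, "rz": 1.154, "gripper": 0.77},
  {"dx": 496, "dy": 531, "dz": 0, "rz": 1.154, "gripper": 0.77},
  {"dx": 496, "dy": 531, "dz": 0, "rz": 1.154, "gripper": 0.77},
  {"dx": 496, "dy": 531, "dz": 0, "rz": 1.154, "gripper": 0.77},
  {"dx": 496, "dy": 531, "dz": 0, "rz": 1.154, "gripper": 0.77},
])

```text
invalid input at $.targets[0]: expected keys dx, dy, dz, rx, ry, rz, gripper
```

Run:
```python
from h import *
go(.516,-.018,.2,-84.3)
```

```text
t 0.1 d [495.9 530.8  48.6] r [ 1.000e-03 -1.000e-03  1.154e+00] pos [0.2102 0.641  0.2477] rpy [ 1.7992e+02 -1.0000e-02 -1.8160e+01] F [-0.2  0.1  0.1] w 0.0873 q [ 1.54  0.36  0.01 -0.   -1.22 -0.29]
```

All keys are required.

jog_arm([
  {"dx": 496, "dy": 531, "dz": 0, "rx": 0, "ry": 0, "rz": 1.154, "gripper": 0.77},
  {"dx": 496, "dy": 531, "dz": 0, "rx": 0, "ry": 0, "rz": 1.154, "gripper": 0.77},
  {"dx": 496, "dy": 531, "dz": 0, "rx": 0, "ry": 0, "rz": 1.154, "gripper": 0.77},
  {"dx": 496, "dy": 531, "dz": 0, "rx": 0, "ry": 0, "rz": 1.154, "gripper": 0.77},
  {"dx": 496, "dy": 531, "dz": 0, "rx": 0, "ry": 0, "rz": 1.154, "gripper": 0.77},
  {"dx": 496, "dy": 531, "dz": 0, "rx": 0, "ry": 0, "rz": 1.154, "gripper": 0.77},
  {"dx": 496, "dy": 531, "dz": 0, "rx": 0, "ry": 0, "rz": 1.154, "gripper": 0.77},
  {"dx": 496, "dy": 531, "dz": 0, "rx": 0, "ry": 0, "rz": 1.154, "gripper": 0.77},
])

```text
t: 0.77
eef_pos: [0.3508, 0.3369, 0.2484]
ee_rot: [3.141, -0.0, -1.323]
force: [0.8, -0.2, -0.2]
width: 0.0401
gripper_force: 0.0
```

Run:
```python
from h import *
go(.516,-.018,.15,-84.3)
```

```text
t 0.77 d [384.6 -73.   98.5] r [ 0.    -0.     0.149] pos [0.3508 0.3369 0.2484] rpy [179.99  -0.   -75.78] F [ 0.8 -0.2 -0.2] w 0.0401 q [ 1.17  0.04 -0.39 -0.   -1.14 -0.92]
```

jog_arm([
  {"dx": 370, "dy": -73, "dz": 0, "rx": 0, "ry": 0, "rz": 0.1, "gripper": 0.77},
  {"dx": 370, "dy": -73, "dz": 0, "rx": 0, "ry": 0, "rz": 0.1, "gripper": 0.77},
  {"dx": 370, "dy": -73, "dz": 0, "rx": 0, "ry": 0, "rz": 0.1, "gripper": 0.77},
  {"dx": 370, "dy": -73, "dz": 0, "rx": 0, "ry": 0, "rz": 0.1, "gripper": 0.77},
  {"dx": 370, "dy": -73, "dz": 0, "rx": 0, "ry": 0, "rz": 0.1, "gripper": 0.77},
  {"dx": 370, "dy": -73, "dz": 0, "rx": 0, "ry": 0, "rz": 0.1, "gripper": 0.77},
  {"dx": 370, "dy": -73, "dz": 0, "rx": 0, "ry": 0, "rz": 0.1, "gripper": 0.77},
  {"dx": 370, "dy": -73, "dz": 0, "rx": 0, "ry": 0, "rz": 0.1, "gripper": 0.77},
])

```text
t: 1.43
eef_pos: [0.4955, 0.0366, 0.2486]
ee_rot: [-3.141, 0.0, -1.417]
force: [1.3, 1.4, 1.0]
width: 0.0202
gripper_force: 0.0
```

Run:
```python
from h import *
from station import arm
f=arm.grab_frame("wrist");cv2.imwrite("pics/w1.png",f["frame"][:,:,::-1]);print(f["fx"],f["cx"],f["cy"],np.round(f["view"],3))
np.savez("/tmp/w1.npz",**f)
f=arm.grab_frame("top");rects(f,yellow(f),.0405,80)
go(.516,-.018,.15,-84.3)
```

```text
371.64829954431775 311.97228229335406 235.9935674572761 [[-0.988 -0.155 -0.001  0.495]
 [-0.148  0.941  0.304  0.001]
 [-0.046  0.3   -0.953  0.403]
 [ 0.     0.     0.     1.   ]]
px [348. 213.] xy 684.7 -125.8 size 88.0 27.0 yaw 18.8
px [220. 221.] xy 663.8 145.8 size 111.1 25.1 yaw -89.6
px [305. 290.] xy 522.5 -31.9 size 83.6 37.6 yaw -61.2
t 1.53 d [ 54.1 -11.9  98. ] r [ 0.001 -0.001  0.048] pos [0.4964 0.0339 0.248 ] rpy [ 1.7993e+02 -6.0000e-02 -8.1520e+01] F [-0.3  0.1 -0.4] w 0.0202 q [ 0.46  0.06 -0.37  0.   -1.14 -0.32]
```

View pics/w1.png

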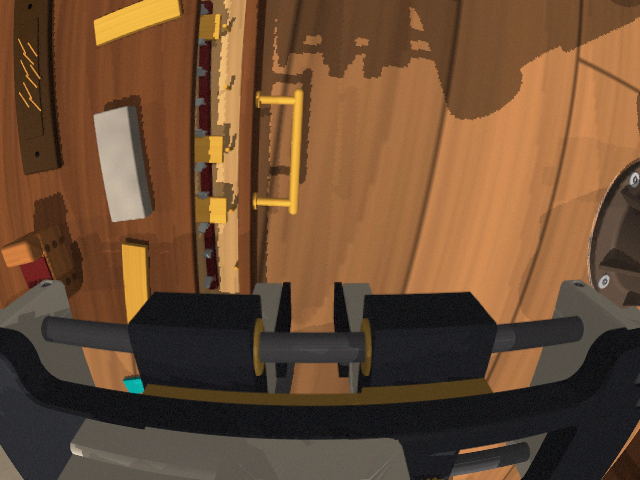

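The wrist view shows the handle bar from (299,92) to (294,212), and the yellow clipped bars in the drawer.

```bash
cat >> h.py <<'E'
def fish(f,u,v,z):
    V=np.array(f["view"]);R=V[:3,:3];c=-R.T@V[:3,3]
    a=(np.asarray(u,float)-f["cx"])/f["fx"];b=(np.asarray(v,float)-f["cy"])/f["fy"];r=np.hypot(a,b)+1e-9
    d=np.stack([np.sin(r)*a/r,np.sin(r)*b/r,np.cos(r)],-1)@R
    return c+d*((z-c[2])/d[...,2])[...,None]
E
python3 - <<'E'
from h import *
f=dict(np.load("/tmp/w1.npz"))
P=fish(f,np.array([299,294,297]),np.array([92,212,152]),.042);print(P.round(4))
m=P[:2].mean(0);go(m[0],m[1],.053,-84.3)
E
```

```text
[[ 0.5237 -0.0698  0.042 ]
 [ 0.5116  0.042   0.042 ]
 [ 0.5171 -0.0148  0.042 ]]
t 1.53 d [ 50.2 -14.2 195. ] r [ 0.001 -0.001  0.048] pos [0.4964 0.0339 0.248 ] rpy [ 1.7993e+02 -6.0000e-02 -8.1520e+01] F [-0.3  0.1 -0.4] w 0.0202 q [ 0.46  0.06 -0.37  0.   -1.14 -0.32]
```

jog_arm([
  {"dx": 50, "dy": -14, "dz": 60, "rx": 0, "ry": 0, "rz": 0.048, "gripper": 0.77},
  {"dx": 50, "dy": -14, "dz": 60, "rx": 0, "ry": 0, "rz": 0.048, "gripper": 0.77},
  {"dx": 50, "dy": -14, "dz": 100, "rx": 0, "ry": 0, "rz": 0.048, "gripper": 0.77},
  {"dx": 50, "dy": -14, "dz": 130, "rx": 0, "ry": 0, "rz": 0.048, "gripper": 0.77},
  {"dx": 50, "dy": -14, "dz": 160, "rx": 0, "ry": 0, "rz": 0.048, "gripper": 0.77},
  {"dx": 50, "dy": -14, "dz": 185, "rx": 0, "ry": 0, "rz": 0.048, "gripper": 0.77},
  {"dx": 50, "dy": -14, "dz": 195, "rx": 0, "ry": 0, "rz": 0.048, "gripper": 0.77},
  {"dx": 50, "dy": -14, "dz": 195, "rx": 0, "ry": 0, "rz": 0.048, "gripper": 0.77},
])

```text
t: 2.2
eef_pos: [0.515, -0.0088, 0.0513]
ee_rot: [3.137, -0.001, -1.465]
force: [-0.9, -0.4, -0.1]
width: 0.0201
gripper_force: 0.0
```

Run:
```python
from h import *
go(.430,-.023,.053,-84.3)
```

```text
t 2.2 d [ 5.1 86.  -1.3] r [ 0.005 -0.001  0.006] pos [ 0.515  -0.0088  0.0513] rpy [ 1.7971e+02 -6.0000e-02 -8.3930e+01] F [-0.9 -0.4 -0.1] w 0.0201 q [ 0.36  0.32 -0.57 -0.   -0.68 -0.26]
```

jog_arm([
  {"dx": 0, "dy": 0, "dz": 0, "rx": 0, "ry": 0, "rz": 0, "gripper": 1},
  {"dx": 0, "dy": 0, "dz": 0, "rx": 0, "ry": 0, "rz": 0, "gripper": 1},
  {"dx": 0, "dy": 0, "dz": 0, "rx": 0, "ry": 0, "rz": 0, "gripper": 1},
  {"dx": 1, "dy": 14, "dz": 0, "rx": 0, "ry": 0, "rz": 0, "gripper": 1},
  {"dx": 2, "dy": 30, "dz": 0, "rx": 0, "ry": 0, "rz": 0, "gripper": 1},
  {"dx": 2, "dy": 48, "dz": 0, "rx": 0, "ry": 0, "rz": 0, "gripper": 1},
  {"dx": 2, "dy": 64, "dz": 0, "rx": 0, "ry": 0, "rz": 0, "gripper": 1},
  {"dx": 2, "dy": 74, "dz": 0, "rx": 0, "ry": 0, "rz": 0, "gripper": 1},
], force=8)

```text
t: 2.87
eef_pos: [0.4446, -0.0165, 0.0554]
ee_rot: [-3.135, 0.003, -1.465]
force: [0.9, 9.8, -2.5]
width: 0.0085
gripper_force: 8.0
```

jog_arm([
  {"dx": 0, "dy": 2, "dz": 0, "rx": 0, "ry": 0, "rz": 0, "gripper": 1},
  {"dx": 0, "dy": 4, "dz": 0, "rx": 0, "ry": 0, "rz": 0, "gripper": 1},
  {"dx": 0, "dy": 6, "dz": 0, "rx": 0, "ry": 0, "rz": 0, "gripper": 1},
  {"dx": 0, "dy": 8, "dz": 0, "rx": 0, "ry": 0, "rz": 0, "gripper": 1},
  {"dx": 0, "dy": 9, "dz": 0, "rx": 0, "ry": 0, "rz": 0, "gripper": 1},
  {"dx": 0, "dy": 10, "dz": 0, "rx": 0, "ry": 0, "rz": 0, "gripper": 1},
  {"dx": 0, "dy": 10, "dz": 0, "rx": 0, "ry": 0, "rz": 0, "gripper": 1},
  {"dx": 0, "dy": 10, "dz": 0, "rx": 0, "ry": 0, "rz": 0, "gripper": 1},
])

```text
t: 3.53
eef_pos: [0.4356, -0.0177, 0.0553]
ee_rot: [-3.136, 0.002, -1.464]
force: [-0.5, 8.3, 1.7]
width: 0.0084
gripper_force: 8.0
```

jog_arm([
  {"dx": 0, "dy": 2, "dz": 0, "rx": 0, "ry": 0, "rz": 0, "gripper": 1},
  {"dx": 0, "dy": 4, "dz": 0, "rx": 0, "ry": 0, "rz": 0, "gripper": 1},
  {"dx": 0, "dy": 5, "dz": 0, "rx": 0, "ry": 0, "rz": 0, "gripper": 1},
  {"dx": 0, "dy": 6, "dz": 0, "rx": 0, "ry": 0, "rz": 0, "gripper": 1},
  {"dx": 0, "dy": 7, "dz": 0, "rx": 0, "ry": 0, "rz": 0, "gripper": 1},
  {"dx": 0, "dy": 8, "dz": 0, "rx": 0, "ry": 0, "rz": 0, "gripper": 1},
  {"dx": 0, "dy": 8, "dz": 0, "rx": 0, "ry": 0, "rz": 0, "gripper": 1},
  {"dx": 0, "dy": 8, "dz": 0, "rx": 0, "ry": 0, "rz": 0, "gripper": 1},
])

```text
t: 4.2
eef_pos: [0.4278, -0.0185, 0.0553]
ee_rot: [-3.136, 0.003, -1.464]
force: [0.0, 9.4, -0.5]
width: 0.0084
gripper_force: 8.0
```

jog_arm([
  {"dx": 0, "dy": 2, "dz": 0, "rx": 0, "ry": 0, "rz": 0, "gripper": 1},
  {"dx": 0, "dy": 3, "dz": 0, "rx": 0, "ry": 0, "rz": 0, "gripper": 1},
  {"dx": 0, "dy": 4, "dz": 0, "rx": 0, "ry": 0, "rz": 0, "gripper": 1},
  {"dx": 0, "dy": 5, "dz": 0, "rx": 0, "ry": 0, "rz": 0, "gripper": 1},
  {"dx": 0, "dy": 6, "dz": 0, "rx": 0, "ry": 0, "rz": 0, "gripper": 1},
  {"dx": 0, "dy": 7, "dz": 0, "rx": 0, "ry": 0, "rz": 0, "gripper": 1},
  {"dx": 0, "dy": 8, "dz": 0, "rx": 0, "ry": 0, "rz": 0, "gripper": 1},
  {"dx": 0, "dy": 8, "dz": 0, "rx": 0, "ry": 0, "rz": 0, "gripper": 1},
])

```text
t: 4.87
eef_pos: [0.4244, -0.0185, 0.0563]
ee_rot: [-3.128, 0.003, -1.463]
force: [15.9, -0.2, -12.3]
width: 0.0124
gripper_force: 8.0
```

Run:
```python
from h import *
from station import arm
f=arm.grab_frame("wrist");cv2.imwrite("pics/w2.png",f["frame"][:,:,::-1]);np.savez("/tmp/w2.npz",**f)
f=arm.grab_frame("top");cv2.imwrite("pics/t2.png",f["frame"][:,:,::-1]);np.savez("/tmp/t2.npz",**f)
cv2.imwrite("pics/t2c.png",cv2.resize(f["frame"][200:350,160:420,::-1],None,fx=3,fy=3,interpolation=cv2.INTER_CUBIC))
go(.430,-.023,.053,-84.3)
```

```text
t 4.97 d [ 5.1 -4.9  3.3] r [-0.014  0.003  0.009] pos [ 0.4245 -0.0185  0.0563] rpy [-1.7919e+02  1.7000e-01 -8.3790e+01] F [ 16.3  -0.9 -11.6] w 0.0124 q [ 0.43  0.18 -0.78  0.   -0.6  -0.32]
```

View pics/t2c.png

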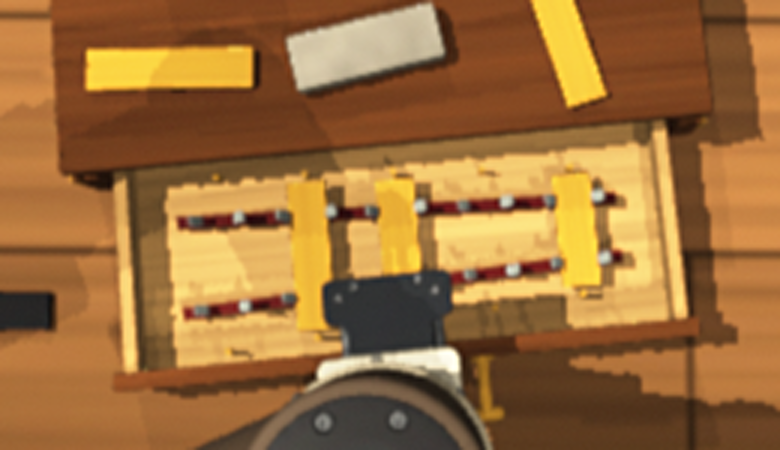

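Drawer at its stop, with the bars and clips visible. I'll release the handle and rise to look at the slots.

jog_arm([
  {"dx": 0, "dy": -5, "dz": 0, "rx": 0, "ry": 0, "rz": 0, "gripper": 0.77},
  {"dx": 0, "dy": -5, "dz": 0, "rx": 0, "ry": 0, "rz": 0, "gripper": 0.77},
  {"dx": 0, "dy": -5, "dz": -20, "rx": 0, "ry": 0, "rz": 0, "gripper": 0.77},
  {"dx": 0, "dy": -5, "dz": -60, "rx": 0, "ry": 0, "rz": 0, "gripper": 0.6},
  {"dx": -10, "dy": -5, "dz": -100, "rx": 0, "ry": 0, "rz": 0, "gripper": 0.5},
  {"dx": -40, "dy": -30, "dz": -140, "rx": 0, "ry": 0, "rz": 0, "gripper": 0.5},
  {"dx": -75, "dy": -65, "dz": -170, "rx": 0, "ry": 0, "rz": 0, "gripper": 0.5},
  {"dx": -110, "dy": -100, "dz": -170, "rx": 0, "ry": 0, "rz": 0, "gripper": 0.5},
])

```text
t: 5.63
eef_pos: [0.4852, 0.0732, 0.2214]
ee_rot: [-3.135, 0.003, -1.465]
force: [0.8, -0.2, -0.4]
width: 0.0426
gripper_force: 0.0
```

Run:
```python
from h import *
from station import arm
arm.grab_frame("top")
f=arm.grab_frame("wrist");cv2.imwrite("pics/w3.png",f["frame"][:,:,::-1]);np.savez("/tmp/w3.npz",**f)
cv2.imwrite("pics/w3c.png",cv2.resize(f["frame"][0:330,160:540,::-1],None,fx=1.8,fy=1.8,interpolation=cv2.INTER_CUBIC))
go(.655,.136,.2,-88.5)
```

```text
t 5.73 d [ -41.4 -172.4   20.2] r [-0.006  0.002  0.082] pos [0.488  0.0761 0.219 ] rpy [-1.7965e+02  1.1000e-01 -8.3790e+01] F [-0.4 -1.2 -1.9] w 0.0437 q [ 0.55  0.08 -0.43  0.   -1.06 -0.45]
```

View pics/w3c.png

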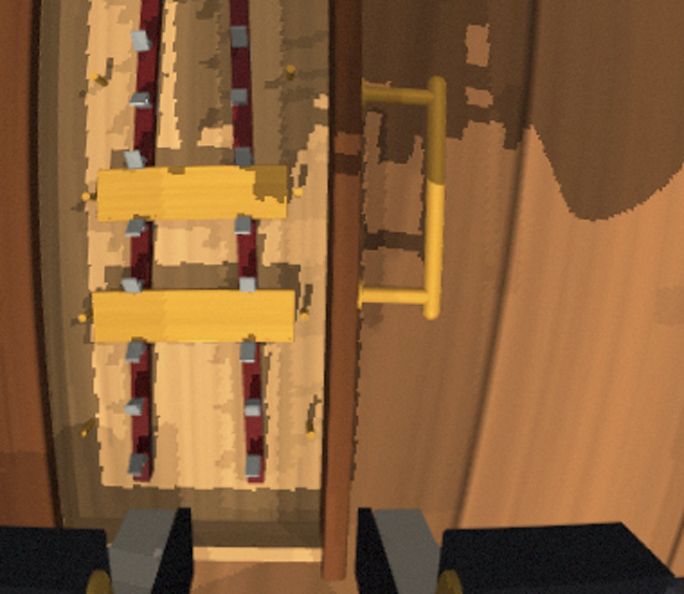

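In the crop, the long slot's clip arms are at (136,408), (137,464), (253,408) and (254,465), with pins at (84,432) and (311,430). The short slot's are at (140,40), (141,99), (239,35) and (238,96), with pins at (98,78) and (291,72).

Run:
```python
from h import *
f=dict(np.load("/tmp/w3.npz"))
def w(pts,z):
    p=np.array(pts)/1.8+[160,0];return fish(f,p[:,0],p[:,1],z)[:,:2]
for n,c,p in(("long",[(136,408),(137,464),(253,408),(254,465)],[(84,432),(311,430)]),("short",[(140,40),(141,99),(239,35),(238,96)],[(98,78),(291,72)])):
    C=w(c,.045);P=w(p,.036);b=C[:2].mean(0);fr=C[2:].mean(0)
    print(n,C.round(4).tolist(),"clipc",C.mean(0).round(4),"len",np.linalg.norm(b-fr).round(4),"yaw",np.degrees(np.arctan2(*(b-fr)[::-1])).round(1),"pinc",P.mean(0).round(4),"pinlen",np.linalg.norm(P[0]-P[1]).round(4),"yaw",np.degrees(np.arctan2(*(P[0]-P[1])[::-1])).round(1))
h=f["frame"]
B=w([(97,170),(286,166),(287,217),(99,221)],.037);print("bar3",B.mean(0).round(4))
B=w([(92,293),(295,291),(295,340),(95,342)],.037);print("bar2",B.mean(0).round(4))
print("handle",w([(437,80),(432,316)],.042).round(4))
# long bar from top w/ depth-consistent
g=dict(np.load("/tmp/t2.npz"));rects(g,yellow(g),.085);rects(g,yellow(g),.037)
```

```text
long [[0.5589, 0.0948], [0.5571, 0.1244], [0.5013, 0.0884], [0.4978, 0.1179]] clipc [0.5288 0.1064] len 0.0588 yaw 6.3 pinc [0.5295 0.1065] pinlen 0.1178 yaw 7.0
short [[0.5723, -0.0836], [0.5684, -0.0545], [0.5265, -0.0887], [0.5236, -0.0589]] clipc [ 0.5477 -0.0714] len 0.0456 yaw 6.0 pinc [ 0.547  -0.0704] pinlen 0.0926 yaw 5.6
bar3 [ 0.5417 -0.0119]
bar2 [0.5354 0.0477]
handle [[ 0.4328 -0.0801]
 [ 0.4205  0.0335]]
px [348. 213.] xy 675.7 -122.7 size 83.4 25.4 yaw 18.9
px [215. 222.] xy 654.5 137.5 size 103.6 24.1 yaw -88.4
px [292. 275.] xy 554.0 -12.9 size 60.3 25.2 yaw 5.6
px [352. 276.] xy 551.1 -127.8 size 71.8 25.4 yaw 4.8
px [263. 284.] xy 534.4 42.2 size 94.8 23.9 yaw 3.6
px [  2. 448.] xy 255.4 506.3 size 144.9 14.2 yaw 6.0
px [348. 213.] xy 685.8 -126.1 size 87.7 26.7 yaw 18.9
px [215. 222.] xy 663.5 147.6 size 109.0 25.4 yaw -88.4
px [292. 275.] xy 557.7 -10.6 size 63.4 26.5 yaw 5.6
px [352. 276.] xy 554.7 -131.5 size 75.6 26.7 yaw 4.8
px [263. 284.] xy 537.1 47.3 size 99.7 25.2 yaw 3.6
px [  2. 448.] xy 243.6 535.6 size 152.5 14.9 yaw 6.0
```

Run:
```python
from h import *
go(.655,.205,.2,-88.5)
```

```text
t 5.73 d [-110.  -179.8   20.3] r [-0.006  0.002  0.082] pos [0.488  0.0761 0.219 ] rpy [-1.7965e+02  1.1000e-01 -8.3790e+01] F [-0.4 -1.2 -1.9] w 0.0437 q [ 0.55  0.08 -0.43  0.   -1.06 -0.45]
```

jog_arm([
  {"dx": -110, "dy": -180, "dz": 20, "rx": -0.006, "ry": 0.002, "rz": 0.082, "gripper": 0.5},
  {"dx": -110, "dy": -180, "dz": 20, "rx": -0.006, "ry": 0.002, "rz": 0.082, "gripper": 0.5},
  {"dx": -110, "dy": -180, "dz": 20, "rx": -0.006, "ry": 0.002, "rz": 0.082, "gripper": 0.5},
  {"dx": -110, "dy": -180, "dz": 20, "rx": -0.006, "ry": 0.002, "rz": 0.082, "gripper": 0.5},
  {"dx": -110, "dy": -180, "dz": 20, "rx": -0.006, "ry": 0.002, "rz": 0.082, "gripper": 0.5},
  {"dx": -110, "dy": -180, "dz": 20, "rx": -0.006, "ry": 0.002, "rz": 0.082, "gripper": 0.5},
  {"dx": -110, "dy": -180, "dz": 20, "rx": -0.006, "ry": 0.002, "rz": 0.082, "gripper": 0.5},
  {"dx": -110, "dy": -180, "dz": 20, "rx": -0.006, "ry": 0.002, "rz": 0.082, "gripper": 0.5},
])

```text
t: 6.4
eef_pos: [0.6507, 0.2005, 0.1952]
ee_rot: [3.134, -0.003, -1.547]
force: [0.2, -0.4, -0.3]
width: 0.0438
gripper_force: 0.0
```

```bash
cat >> h.py <<'E'
def wrects(f,z,amin=300):
    m=yellow(f);n,l,st,c=cv2.connectedComponentsWithStats(m)
    for i in range(1,n):
        if st[i,4]<amin: continue
        cs,_=cv2.findContours((l==i).astype(np.uint8),0,1);p=cs[0].reshape(-1,2)
        P=fish(f,p[:,0],p[:,1],z)[:,:2]
        (x,y),(w,h),a=cv2.minAreaRect((P*1000).astype(np.float32))
        if w<h:w,h,a=h,w,a+90
        print("px",c[i].round(),"bbox",st[i,:4],"xy",round(x,1),round(y,1),"size",round(w,1),round(h,1),"yaw",round((a+90)%180-90,1))
E
python3 - <<'E'
from h import *
from station import arm
arm.grab_frame("top")
f=arm.grab_frame("wrist");cv2.imwrite("pics/w4.png",f["frame"][:,:,::-1]);np.savez("/tmp/w4.npz",**f)
wrects(f,.085)
go(.6555,.136,.15,-88.5)
E
```

```text
px [416.  47.] bbox [409  33  16  28] xy 583.1 61.7 size 19.5 10.2 yaw -85.5
px [312. 116.] bbox [299 109  27  15] xy 651.5 113.9 size 17.0 9.3 yaw 1.3
px [308. 185.] bbox [288 137  38  93] xy 654.1 159.5 size 63.4 24.8 yaw -89.3
t 6.5 d [64.1 -3.6 46.7] r [ 0.006 -0.002 -0.002] pos [0.6507 0.2001 0.1966] rpy [ 1.7966e+02 -1.2000e-01 -8.8640e+01] F [0.5 0.7 0.6] w 0.044 q [ 0.58  0.4  -0.04 -0.   -1.13 -0.56]
```

```bash
sed -i 's/(20,150,120)/(20,150,60)/' h.py
python3 - <<'E'
from h import *
f=dict(np.load("/tmp/w4.npz"))
m=yellow(f);print([(r,np.where(m[r,270:350])[0][[0,-1]]+270 if m[r,270:350].any() else None) for r in range(80,240,10)])
wrects(f,.085)
E
```

```text
[(80, None), (90, None), (100, None), (110, array([303, 324])), (120, array([299, 325])), (130, None), (140, array([298, 324])), (150, array([298, 325])), (160, array([294, 325])), (170, array([293, 324])), (180, array([288, 325])), (190, array([288, 324])), (200, array([289, 324])), (210, array([289, 324])), (220, array([289, 324])), (230, None)]
px [416.  47.] bbox [409  33  16  28] xy 583.1 61.7 size 19.5 10.2 yaw -85.5
px [312. 116.] bbox [299 109  27  15] xy 651.5 113.9 size 17.0 9.3 yaw 1.3
px [308. 185.] bbox [288 137  38  93] xy 654.1 159.5 size 63.4 24.8 yaw -89.3
```

Run:
```python
import cv2
i=cv2.imread("pics/w4.png")[60:260,220:420];cv2.imwrite("pics/w4c.png",cv2.resize(i,None,fx=3,fy=3,interpolation=cv2.INTER_CUBIC))
```

```text
(no output)
```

View pics/w4c.png

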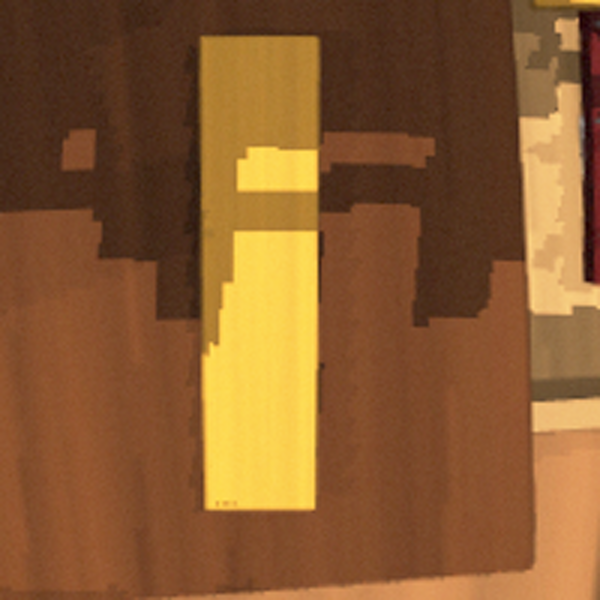

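The bar's corners in the crop are (200,37), (318,37), (315,509) and (204,509).

```bash
sed -i 's/(20,150,60)/(18,110,60)/' h.py
python3 - <<'E'
from h import *
f=dict(np.load("/tmp/w4.npz"))
p=np.array([(200,37),(318,37),(315,509),(204,509)])/3+[219.7,59.7]
P=fish(f,p[:,0],p[:,1],.085)[:,:2];print(P.round(4).tolist(),P.mean(0).round(4))
e=P[:2].mean(0)-P[2:].mean(0);print(np.linalg.norm(e),np.degrees(np.arctan2(e[1],e[0])))
wrects(f,.085)
m=P.mean(0);go(m[0],m[1],.1015,-88.5)
E
```

```text
[[0.6689, 0.0848], [0.6434, 0.0842], [0.6408, 0.191], [0.6665, 0.1916]] [0.6549 0.1379]
0.10686071556669505 -88.65082743564244
px [561.  32.] bbox [546   0  24  59] xy 465.5 23.0 size 49.6 23.6 yaw 89.3
px [450.  49.] bbox [394  32 120  35] xy 553.2 59.2 size 90.7 22.7 yaw 6.3
px [306. 150.] bbox [286  72  41 158] xy 655.0 137.8 size 106.6 26.0 yaw -88.7
px [447. 132.] bbox [397  80  97  85] xy 564.8 127.0 size 64.2 64.1 yaw 36.2
px [465. 195.] bbox [403 188 125  15] xy 536.9 162.1 size 101.1 6.4 yaw 5.7
px [211. 345.] bbox [205 316  17  58] xy 728.1 292.2 size 58.1 13.1 yaw 83.2
px [413. 345.] bbox [403 317  17  57] xy 565.8 288.9 size 57.9 13.2 yaw -80.3
px [372. 393.] bbox [187 373 345  33] xy 593.1 341.8 size 334.1 21.2 yaw 1.1
t 6.5 d [62.1 -3.3 95.2] r [ 0.006 -0.002 -0.002] pos [0.6507 0.2001 0.1966] rpy [ 1.7966e+02 -1.2000e-01 -8.8640e+01] F [0.5 0.7 0.6] w 0.044 q [ 0.58  0.4  -0.04 -0.   -1.13 -0.56]
```

jog_arm([
  {"dx": 30, "dy": -4, "dz": 20, "rx": 0.006, "ry": -0.002, "rz": 0, "gripper": 0.5},
  {"dx": 62, "dy": -4, "dz": 40, "rx": 0.006, "ry": -0.002, "rz": 0, "gripper": 0.5},
  {"dx": 62, "dy": -4, "dz": 65, "rx": 0.006, "ry": -0.002, "rz": 0, "gripper": 0.5},
  {"dx": 62, "dy": -4, "dz": 80, "rx": 0.006, "ry": -0.002, "rz": 0, "gripper": 0.5},
  {"dx": 62, "dy": -4, "dz": 80, "rx": 0.006, "ry": -0.002, "rz": 0, "gripper": 0.5},
  {"dx": 62, "dy": -4, "dz": 80, "rx": 0.006, "ry": -0.002, "rz": 0, "gripper": 0.5},
  {"dx": 62, "dy": -4, "dz": 80, "rx": 0.006, "ry": -0.002, "rz": 0, "gripper": 0.5},
  {"dx": 62, "dy": -4, "dz": 80, "rx": 0.006, "ry": -0.002, "rz": 0, "gripper": 0.5},
])

```text
t: 7.17
eef_pos: [0.6574, 0.1393, 0.1182]
ee_rot: [-3.139, 0.001, -1.546]
force: [-0.7, -0.5, 0.3]
width: 0.0437
gripper_force: 0.0
```

Run:
```python
from h import *
go(.655,.1376,.1015,-88.6)
```

```text
t 7.17 d [ 1.7  2.5 16.7] r [-0.003  0.001  0.   ] pos [0.6574 0.1393 0.1182] rpy [-1.7983e+02  5.0000e-02 -8.8590e+01] F [-0.7 -0.5  0.3] w 0.0437 q [ 0.5   0.45 -0.16  0.   -0.96 -0.47]
```

jog_arm([
  {"dx": 1.7, "dy": 2.5, "dz": 8, "rx": -0.003, "ry": 0, "rz": 0, "gripper": 0.5},
  {"dx": 1.7, "dy": 2.5, "dz": 14, "rx": -0.003, "ry": 0, "rz": 0, "gripper": 0.5},
  {"dx": 1.7, "dy": 2.5, "dz": 16.5, "rx": -0.003, "ry": 0, "rz": 0, "gripper": 0.5},
  {"dx": 1.7, "dy": 2.5, "dz": 16.5, "rx": -0.003, "ry": 0, "rz": 0, "gripper": 0.5},
  {"dx": 1.7, "dy": 2.5, "dz": 16.5, "rx": -0.003, "ry": 0, "rz": 0, "gripper": 0.5},
  {"dx": 1.7, "dy": 2.5, "dz": 16.5, "rx": -0.003, "ry": 0, "rz": 0, "gripper": 0.5},
  {"dx": 1.7, "dy": 2.5, "dz": 16.5, "rx": -0.003, "ry": 0, "rz": 0, "gripper": 0.5},
  {"dx": 1.7, "dy": 2.5, "dz": 16.5, "rx": -0.003, "ry": 0, "rz": 0, "gripper": 0.5},
], force=40)

```text
t: 7.83
eef_pos: [0.6538, 0.1372, 0.1004]
ee_rot: [3.139, -0.0, -1.546]
force: [-4.7, -0.3, 10.7]
width: 0.0439
gripper_force: 4.7
```

Run:
```python
from h import *
go(.655,.1376,.1015,-88.6)
```

```text
t 7.83 d [-0.4 -1.2 -1.1] r [ 0.003 -0.     0.   ] pos [0.6538 0.1372 0.1004] rpy [ 1.7983e+02 -2.0000e-02 -8.8590e+01] F [-4.7 -0.3 10.7] w 0.0439 q [ 0.5   0.47 -0.18 -0.   -0.93 -0.47]
```

jog_arm([
  {"dx": 0, "dy": -1, "dz": -2, "rx": 0.002, "ry": 0, "rz": 0, "gripper": 0.5},
  {"dx": 0, "dy": -1, "dz": -2, "rx": 0.002, "ry": 0, "rz": 0, "gripper": 0.6},
  {"dx": 0, "dy": -1, "dz": -2, "rx": 0.002, "ry": 0, "rz": 0, "gripper": 0.8},
  {"dx": 0, "dy": -1, "dz": -2, "rx": 0.002, "ry": 0, "rz": 0, "gripper": 0.9},
  {"dx": 0, "dy": -1, "dz": -2, "rx": 0.002, "ry": 0, "rz": 0, "gripper": 0.9},
  {"dx": 0, "dy": -1, "dz": -2, "rx": 0.002, "ry": 0, "rz": 0, "gripper": 0.9},
  {"dx": 0, "dy": -1, "dz": -2, "rx": 0.002, "ry": 0, "rz": 0, "gripper": 0.9},
  {"dx": 0, "dy": -1, "dz": -2, "rx": 0.002, "ry": 0, "rz": 0, "gripper": 0.9},
], force=40)

```text
t: 8.5
eef_pos: [0.6549, 0.137, 0.1011]
ee_rot: [3.14, -0.0, -1.547]
force: [0.9, -0.3, -1.2]
width: 0.0254
gripper_force: 40.0
```

jog_arm([
  {"dx": 0, "dy": 0, "dz": -15, "rx": 0, "ry": 0, "rz": 0, "gripper": 0.9},
  {"dx": 0, "dy": 0, "dz": -50, "rx": 0, "ry": 0, "rz": 0, "gripper": 0.9},
  {"dx": 0, "dy": 0, "dz": -80, "rx": 0, "ry": 0, "rz": 0, "gripper": 0.9},
  {"dx": 0, "dy": 0, "dz": -90, "rx": 0, "ry": 0, "rz": 0, "gripper": 0.9},
  {"dx": 0, "dy": 0, "dz": -90, "rx": 0, "ry": 0, "rz": 0, "gripper": 0.9},
  {"dx": 0, "dy": 0, "dz": -90, "rx": 0, "ry": 0, "rz": 0, "gripper": 0.9},
  {"dx": 0, "dy": 0, "dz": -90, "rx": 0, "ry": 0, "rz": 0, "gripper": 0.9},
  {"dx": 0, "dy": 0, "dz": -90, "rx": 0, "ry": 0, "rz": 0, "gripper": 0.9},
])

```text
t: 9.17
eef_pos: [0.6543, 0.1368, 0.1895]
ee_rot: [3.138, -0.001, -1.547]
force: [-0.1, 0.3, -2.0]
width: 0.0255
gripper_force: 40.0
```

Run:
```python
from h import *
from station import arm
go(.529,.1065,.15,6)
f=arm.grab_frame("wrist");s=arm.get_state();np.savez("/tmp/w5.npz",**f)
cv2.imwrite("pics/w5.png",f["frame"][:,:,::-1])
```

```text
t 9.17 d [ 27.3 125.8  40. ] r [ 0.004  0.002 -1.652] pos [0.6543 0.1368 0.1895] rpy [ 1.7977e+02 -7.0000e-02 -8.8640e+01] F [-0.1  0.3 -2. ] w 0.0255 q [ 0.5   0.39 -0.08 -0.   -1.11 -0.47]
```

View pics/w5.png

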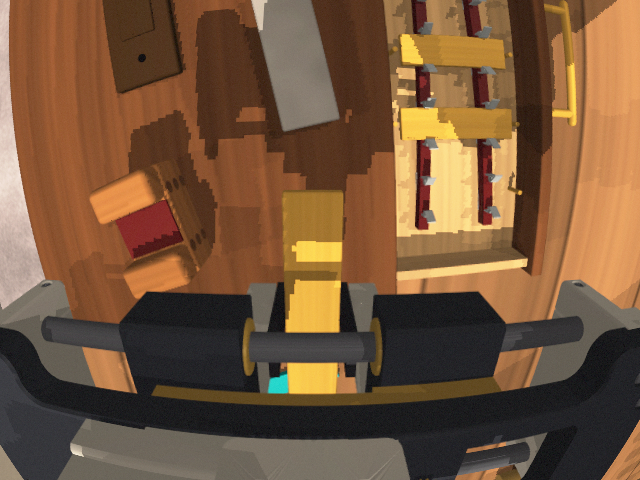

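Run:
```python
from h import *
f=dict(np.load("/tmp/w5.npz"))
P=fish(f,np.array([284,343]),np.array([191,191]),.1734)
print(P.round(4)); R=Ro.from_euler("xyz",np.radians([179.77,-.07,-88.64]))
print((R.inv().apply(P-[.6543,.1368,.1895])*1000).round(1))
```

```text
[[0.6666 0.0833 0.1734]
 [0.6421 0.0827 0.1734]]
[[ 53.7 -11.1  16.1]
 [ 53.8  13.4  16.2]]
```

jog_arm([
  {"dx": 27, "dy": 126, "dz": 10, "rx": 0, "ry": 0, "rz": -1.652, "gripper": 0.9},
  {"dx": 27, "dy": 126, "dz": 10, "rx": 0, "ry": 0, "rz": -1.652, "gripper": 0.9},
  {"dx": 27, "dy": 126, "dz": 10, "rx": 0, "ry": 0, "rz": -1.652, "gripper": 0.9},
  {"dx": 27, "dy": 126, "dz": 10, "rx": 0, "ry": 0, "rz": -1.652, "gripper": 0.9},
  {"dx": 27, "dy": 126, "dz": 10, "rx": 0, "ry": 0, "rz": -1.652, "gripper": 0.9},
  {"dx": 27, "dy": 126, "dz": 10, "rx": 0, "ry": 0, "rz": -1.652, "gripper": 0.9},
  {"dx": 27, "dy": 126, "dz": 10, "rx": 0, "ry": 0, "rz": -1.652, "gripper": 0.9},
  {"dx": 27, "dy": 126, "dz": 10, "rx": 0, "ry": 0, "rz": -1.652, "gripper": 0.9},
])

```text
t: 9.88
eef_pos: [0.5295, 0.1069, 0.1809]
ee_rot: [3.14, 0.001, -0.541]
force: [-0.4, 0.6, -1.7]
width: 0.0252
gripper_force: 40.0
```

Run:
```python
from h import *
go(.529,.1065,.13,6)
```

```text
t 9.88 d [-0.1  0.5 50.9] r [ 0.001  0.002 -0.645] pos [0.5295 0.1069 0.1809] rpy [ 1.799e+02  7.000e-02 -3.097e+01] F [-0.4  0.6 -1.7] w 0.0252 q [ 0.56  0.2  -0.38 -0.   -1.    0.47]
```

jog_arm([
  {"dx": 0, "dy": 0, "dz": 20, "rx": 0, "ry": 0, "rz": -0.62, "gripper": 0.9},
  {"dx": 0, "dy": 0, "dz": 40, "rx": 0, "ry": 0, "rz": -0.62, "gripper": 0.9},
  {"dx": 0, "dy": 0, "dz": 51, "rx": 0, "ry": 0, "rz": -0.62, "gripper": 0.9},
  {"dx": 0, "dy": 0, "dz": 51, "rx": 0, "ry": 0, "rz": -0.62, "gripper": 0.9},
  {"dx": 0, "dy": 0, "dz": 51, "rx": 0, "ry": 0, "rz": -0.62, "gripper": 0.9},
  {"dx": 0, "dy": 0, "dz": 51, "rx": 0, "ry": 0, "rz": -0.62, "gripper": 0.9},
  {"dx": 0, "dy": 0, "dz": 51, "rx": 0, "ry": 0, "rz": -0.62, "gripper": 0.9},
  {"dx": 0, "dy": 0, "dz": 51, "rx": 0, "ry": 0, "rz": -0.62, "gripper": 0.9},
])

```text
t: 10.55
eef_pos: [0.5298, 0.107, 0.1304]
ee_rot: [3.141, 0.001, 0.069]
force: [0.3, -0.6, -2.7]
width: 0.0251
gripper_force: 40.0
```

Run:
```python
from h import *
from station import arm
arm.grab_frame("scene");f=arm.grab_frame("wrist");np.savez("/tmp/w6.npz",**f)
cv2.imwrite("pics/w6.png",f["frame"][:,:,::-1])
go(.529,.1065,.075,6)
```

```text
t 10.65 d [-0.9  0.5 55.6] r [ 0.     0.001 -0.034] pos [0.5299 0.1071 0.1306] rpy [1.7999e+02 5.0000e-02 4.0400e+00] F [-0.5  0.3 -1.6] w 0.0253 q [ 0.56  0.25 -0.44 -0.   -0.88  1.08]
```

View pics/w6.png

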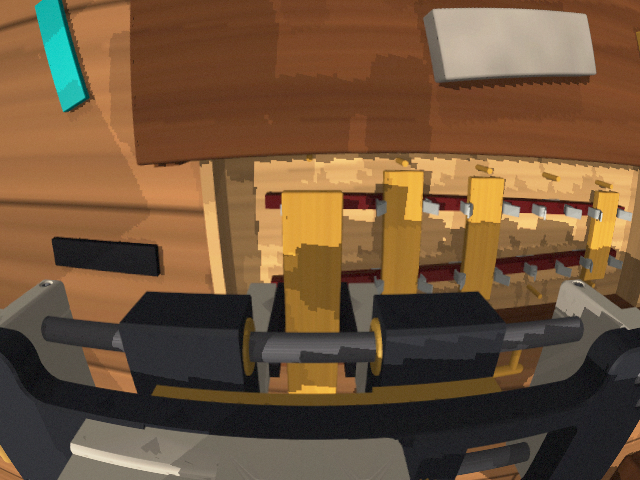

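The held bar's far end is at (283..341,191), with bar 2's back end at (384..423,171).

Run:
```python
from h import *
f=dict(np.load("/tmp/w6.npz"))
b=fish(f,np.array([384,423]),np.array([171,171]),.037).mean(0);h=fish(f,np.array([283,341]),np.array([191,191]),.1145).mean(0)
X=np.array([np.cos(.1047),np.sin(.1047)]);Y=np.array([-X[1],X[0]])
c=h[:2]-.054*np.array([np.cos(.0705),np.sin(.0705)])
print(b,h,"held centre",c,"tcp",.5299,.1071)
print("bar2 y",b[:2]@Y,"held y",c@Y,"diff",(c-b[:2])@Y)
for n,p in (("slot",(.529,.1065)),("bar2",(.5354,.0477)),("bar3",(.5417,-.0119)),("short",(.5473,-.071))):print(n,np.array(p)@X,np.array(p)@Y)
```

```text
[0.58601495 0.05300695 0.037     ] [0.58310806 0.11089311 0.1145    ] held centre [0.5292422  0.10708926] tcp 0.5299 0.1071
bar2 y -0.008527043930995494 held y 0.051192364294716124 diff 0.059719408225711625
slot 0.537233363858588 0.05063163790739984
bar2 0.5374531988022508 -0.008515227373843456
bar3 0.5374899742968204 -0.06844726094156914
short 0.5368828374274617 -0.12780887635777782
```

jog_arm([
  {"dx": -1, "dy": 0, "dz": 20, "rx": 0, "ry": 0, "rz": -0.034, "gripper": 0.9},
  {"dx": -1, "dy": 0, "dz": 40, "rx": 0, "ry": 0, "rz": -0.034, "gripper": 0.9},
  {"dx": -1, "dy": 0, "dz": 56, "rx": 0, "ry": 0, "rz": -0.034, "gripper": 0.9},
  {"dx": -1, "dy": 0, "dz": 58, "rx": 0, "ry": 0, "rz": -0.034, "gripper": 0.9},
  {"dx": -1, "dy": 0, "dz": 58, "rx": 0, "ry": 0, "rz": -0.034, "gripper": 0.9},
  {"dx": -1, "dy": 0, "dz": 58, "rx": 0, "ry": 0, "rz": -0.034, "gripper": 0.9},
  {"dx": -1, "dy": 0, "dz": 58, "rx": 0, "ry": 0, "rz": -0.034, "gripper": 0.9},
  {"dx": -1, "dy": 0, "dz": 58, "rx": 0, "ry": 0, "rz": -0.034, "gripper": 0.9},
])

```text
t: 11.32
eef_pos: [0.5295, 0.1074, 0.0738]
ee_rot: [-3.141, -0.001, 0.107]
force: [-0.7, 0.6, -1.8]
width: 0.0253
gripper_force: 40.0
```

Run:
```python
from h import *
go(.529,.1071,.053,6)
```

```text
t 11.32 d [-0.6  0.2 20.8] r [-0.001 -0.001  0.002] pos [0.5295 0.1074 0.0738] rpy [-1.7997e+02 -5.0000e-02  6.1300e+00] F [-0.7  0.6 -1.8] w 0.0253 q [ 0.56  0.32 -0.5  -0.   -0.75  1.12]
```

jog_arm([
  {"dx": -0.5, "dy": 0, "dz": 5, "rx": 0, "ry": 0, "rz": 0, "gripper": 0.9},
  {"dx": -0.5, "dy": 0, "dz": 8, "rx": 0, "ry": 0, "rz": 0, "gripper": 0.9},
  {"dx": -0.5, "dy": 0, "dz": 11, "rx": 0, "ry": 0, "rz": 0, "gripper": 0.9},
  {"dx": -0.5, "dy": 0, "dz": 13, "rx": 0, "ry": 0, "rz": 0, "gripper": 0.9},
  {"dx": -0.5, "dy": 0, "dz": 15, "rx": 0, "ry": 0, "rz": 0, "gripper": 0.9},
  {"dx": -0.5, "dy": 0, "dz": 17, "rx": 0, "ry": 0, "rz": 0, "gripper": 0.9},
  {"dx": -0.5, "dy": 0, "dz": 18.5, "rx": 0, "ry": 0, "rz": 0, "gripper": 0.9},
  {"dx": -0.5, "dy": 0, "dz": 20, "rx": 0, "ry": 0, "rz": 0, "gripper": 0.9},
], force=55)

```text
t: 11.98
eef_pos: [0.5286, 0.107, 0.0528]
ee_rot: [3.141, 0.001, 0.108]
force: [-1.6, -1.5, 18.9]
width: 0.0251
gripper_force: 55.0
```

jog_arm([
  {"dx": 0, "dy": 0, "dz": 0.5, "rx": 0, "ry": 0, "rz": 0, "gripper": 0.9},
  {"dx": 0, "dy": 0, "dz": 1, "rx": 0, "ry": 0, "rz": 0, "gripper": 0.9},
  {"dx": 0, "dy": 0, "dz": 1.5, "rx": 0, "ry": 0, "rz": 0, "gripper": 0.9},
  {"dx": 0, "dy": 0, "dz": 2, "rx": 0, "ry": 0, "rz": 0, "gripper": 0.9},
  {"dx": 0, "dy": 0, "dz": 2, "rx": 0, "ry": 0, "rz": 0, "gripper": 0.9},
  {"dx": 0, "dy": 0, "dz": 2, "rx": 0, "ry": 0, "rz": 0, "gripper": 0.9},
  {"dx": 0, "dy": 0, "dz": 2, "rx": 0, "ry": 0, "rz": 0, "gripper": 0.9},
  {"dx": 0, "dy": 0, "dz": 2, "rx": 0, "ry": 0, "rz": 0, "gripper": 0.9},
])

```text
t: 12.65
eef_pos: [0.5301, 0.1072, 0.0528]
ee_rot: [3.142, -0.003, 0.108]
force: [0.5, -3.3, 19.4]
width: 0.0251
gripper_force: 55.0
```

jog_arm([
  {"dx": 0, "dy": 0, "dz": -1, "rx": 0, "ry": 0, "rz": 0, "gripper": 0.55},
  {"dx": 0, "dy": 0, "dz": -2, "rx": 0, "ry": 0, "rz": 0, "gripper": 0.55},
  {"dx": 0, "dy": 0, "dz": -2, "rx": 0, "ry": 0, "rz": 0, "gripper": 0.55},
  {"dx": 0, "dy": 0, "dz": -2, "rx": 0, "ry": 0, "rz": 0, "gripper": 0.55},
  {"dx": 0, "dy": 0, "dz": -20, "rx": 0, "ry": 0, "rz": 0, "gripper": 0.55},
  {"dx": 0, "dy": 0, "dz": -50, "rx": 0, "ry": 0, "rz": 0, "gripper": 0.55},
  {"dx": 0, "dy": 0, "dz": -90, "rx": 0, "ry": 0, "rz": 0, "gripper": 0.5},
  {"dx": 0, "dy": 0, "dz": -130, "rx": 0, "ry": 0, "rz": 0, "gripper": 0.5},
])

```text
t: 13.32
eef_pos: [0.5273, 0.1065, 0.1809]
ee_rot: [3.14, 0.004, 0.107]
force: [0.8, 1.4, -0.2]
width: 0.0433
gripper_force: 0.0
```

Run:
```python
from h import *
go(.60,-.145,.2,18.8)
```

```text
t 13.32 d [ 45.2 257.9 -18.9] r [ 0.001  0.004 -0.221] pos [0.5273 0.1065 0.1809] rpy [179.92   0.24   6.14] F [ 0.8  1.4 -0.2] w 0.0433 q [ 0.56  0.19 -0.38 -0.   -1.    1.11]
```

jog_arm([
  {"dx": 50, "dy": 258, "dz": -19, "rx": 0, "ry": 0.004, "rz": -0.221, "gripper": 0.5},
  {"dx": 50, "dy": 258, "dz": -19, "rx": 0, "ry": 0.004, "rz": -0.221, "gripper": 0.5},
  {"dx": 50, "dy": 258, "dz": -19, "rx": 0, "ry": 0.004, "rz": -0.221, "gripper": 0.5},
  {"dx": 50, "dy": 258, "dz": -19, "rx": 0, "ry": 0.004, "rz": -0.221, "gripper": 0.5},
  {"dx": 50, "dy": 258, "dz": -19, "rx": 0, "ry": 0.004, "rz": -0.221, "gripper": 0.5},
  {"dx": 50, "dy": 258, "dz": -19, "rx": 0, "ry": 0.004, "rz": -0.221, "gripper": 0.5},
  {"dx": 50, "dy": 258, "dz": -19, "rx": 0, "ry": 0.004, "rz": -0.221, "gripper": 0.5},
  {"dx": 50, "dy": 258, "dz": -19, "rx": 0, "ry": 0.004, "rz": -0.221, "gripper": 0.5},
])

```text
t: 13.98
eef_pos: [0.6061, -0.148, 0.1986]
ee_rot: [3.141, -0.001, 0.324]
force: [-0.8, 0.7, -0.1]
width: 0.0439
gripper_force: 0.0
```

Run:
```python
from h import *
from station import arm
g=arm.grab_frame("top");np.savez("/tmp/t7.npz",**g)
f=arm.grab_frame("wrist");np.savez("/tmp/w7.npz",**f)
wrects(f,.085)
a=cv2.resize(g["frame"][200:320,160:420,::-1],(650,300),interpolation=cv2.INTER_CUBIC)
b=cv2.resize(f["frame"][0:300,:,::-1],(640,300));b=cv2.copyMakeBorder(b,0,0,0,10,0)
cv2.imwrite("pics/m7.png",np.vstack([a,b]))
u,v=np.meshgrid(np.arange(175,235),np.arange(255,312))
for du,dv in [(0,0)]:
    c,d=ray(g,u,v);P=c+d*g["z_map"][v,u][...,None]
m=yellow(g)[v,u]>0
print("yellow z near long slot",np.percentile(P[m][:,2],[5,50,95]) if m.any() else None)
Q=P[m];X=np.array([np.cos(.1047),np.sin(.1047)]);s=(Q[:,:2]-[.529,.1071])@X;Y=np.array([-X[1],X[0]]);w=(Q[:,:2]-[.529,.1071])@Y
ok=(abs(w)<.012)
for lo,hi in((-.05,-.02),(-.02,.02),(.02,.05)):
    k=ok&(s>lo)&(s<hi);print(lo,hi,k.sum(),Q[k][:,2].mean() if k.any() else None)
go(.6757,-.1225,.12,18.8)
```

```text
px [311. 135.] bbox [292  74  40 123] xy 674.7 -122.3 size 82.8 26.0 yaw 18.7
px [ 49. 213.] bbox [ 34 161  29 108] xy 552.9 70.5 size 94.9 31.8 yaw 6.5
px [ 96. 222.] bbox [ 82 171  30 109] xy 559.3 19.6 size 90.9 26.3 yaw 5.9
px [150. 235.] bbox [125 187  46 105] xy 564.0 -25.0 size 85.1 35.1 yaw 5.2
px [280. 264.] bbox [261 224  41  90] xy 574.6 -129.9 size 71.4 22.0 yaw 6.0
px [221. 240.] bbox [181 226  80  28] xy 584.9 -83.3 size 60.8 9.2 yaw -86.5
px [211. 345.] bbox [205 317  17  57] xy 491.6 -98.0 size 58.5 13.2 yaw 10.4
px [413. 345.] bbox [403 317  18  57] xy 544.4 -253.7 size 58.7 14.1 yaw 26.8
px [372. 393.] bbox [187 372 345  34] xy 484.9 -242.5 size 337.1 21.5 yaw -71.3
yellow z near long slot None
-0.05 -0.02 0 None
-0.02 0.02 0 None
0.02 0.05 0 None
t 14.08 d [73.8  1.3 78.7] r [-0.    -0.001 -0.002] pos [ 0.6053 -0.145   0.1985] rpy [-1.7997e+02 -8.0000e-02  1.8680e+01] F [0.2 0.4 0.7] w 0.0436 q [ 0.08  0.31 -0.18 -0.   -1.08  1.82]
```

View pics/m7.png

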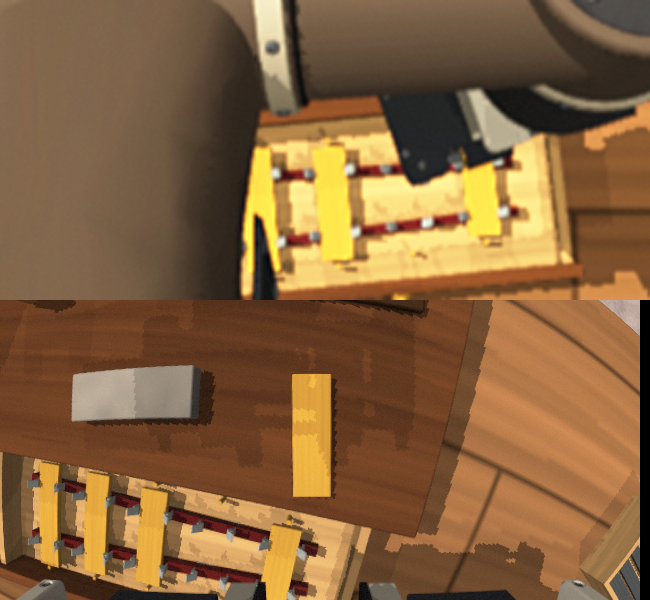

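The long bar lies like its clipped neighbours. The short bar is clear at wrist pixel (311,135).

jog_arm([
  {"dx": 40, "dy": 1, "dz": 20, "rx": 0, "ry": 0, "rz": 0, "gripper": 0.5},
  {"dx": 73, "dy": 1, "dz": 40, "rx": 0, "ry": 0, "rz": 0, "gripper": 0.5},
  {"dx": 73, "dy": 1, "dz": 65, "rx": 0, "ry": 0, "rz": 0, "gripper": 0.5},
  {"dx": 73, "dy": 1, "dz": 80, "rx": 0, "ry": 0, "rz": 0, "gripper": 0.5},
  {"dx": 73, "dy": 1, "dz": 80, "rx": 0, "ry": 0, "rz": 0, "gripper": 0.5},
  {"dx": 73, "dy": 1, "dz": 80, "rx": 0, "ry": 0, "rz": 0, "gripper": 0.5},
  {"dx": 73, "dy": 1, "dz": 80, "rx": 0, "ry": 0, "rz": 0, "gripper": 0.5},
  {"dx": 73, "dy": 1, "dz": 80, "rx": 0, "ry": 0, "rz": 0, "gripper": 0.5},
])

```text
t: 14.75
eef_pos: [0.6762, -0.1212, 0.1219]
ee_rot: [3.14, -0.006, 0.329]
force: [0.6, -0.1, 0.4]
width: 0.0437
gripper_force: 0.0
```

Run:
```python
from h import *
go(.675,-.1223,.1018,18.7)
```

```text
t 14.75 d [-1.6  0.7 20.1] r [ 0.001 -0.006  0.003] pos [ 0.6762 -0.1212  0.1219] rpy [179.92  -0.32  18.85] F [ 0.6 -0.1  0.4] w 0.0437 q [ 0.11  0.47 -0.12  0.   -0.98  1.79]
```

jog_arm([
  {"dx": -1.5, "dy": 0.7, "dz": 8, "rx": 0, "ry": -0.004, "rz": 0, "gripper": 0.5},
  {"dx": -1.5, "dy": 0.7, "dz": 15, "rx": 0, "ry": -0.004, "rz": 0, "gripper": 0.5},
  {"dx": -1.5, "dy": 0.7, "dz": 19.5, "rx": 0, "ry": -0.004, "rz": 0, "gripper": 0.5},
  {"dx": -1.5, "dy": 0.7, "dz": 19.5, "rx": 0, "ry": -0.004, "rz": 0, "gripper": 0.5},
  {"dx": -1.5, "dy": 0.7, "dz": 19.5, "rx": 0, "ry": -0.004, "rz": 0, "gripper": 0.5},
  {"dx": -1.5, "dy": 0.7, "dz": 19.5, "rx": 0, "ry": -0.004, "rz": 0, "gripper": 0.5},
  {"dx": -1.5, "dy": 0.7, "dz": 19.5, "rx": 0, "ry": -0.004, "rz": 0, "gripper": 0.5},
  {"dx": -1.5, "dy": 0.7, "dz": 19.5, "rx": 0, "ry": -0.004, "rz": 0, "gripper": 0.5},
], force=40)

```text
t: 15.42
eef_pos: [0.6741, -0.1228, 0.1004]
ee_rot: [3.141, 0.001, 0.328]
force: [-2.0, 0.7, 3.7]
width: 0.0437
gripper_force: 1.9
```

Run:
```python
from h import *
go(.675,-.1223,.1018,18.7)
```

```text
t 15.42 d [ 1.  -0.2 -1.4] r [0.    0.001 0.002] pos [ 0.6741 -0.1228  0.1004] rpy [1.7998e+02 7.0000e-02 1.8800e+01] F [-2.   0.7  3.7] w 0.0437 q [ 0.1   0.49 -0.14  0.   -0.94  1.79]
```

jog_arm([
  {"dx": 1, "dy": 0, "dz": -1.3, "rx": 0, "ry": 0, "rz": 0, "gripper": 0.5},
  {"dx": 1, "dy": 0, "dz": -1.3, "rx": 0, "ry": 0, "rz": 0, "gripper": 0.6},
  {"dx": 1, "dy": 0, "dz": -1.3, "rx": 0, "ry": 0, "rz": 0, "gripper": 0.8},
  {"dx": 1, "dy": 0, "dz": -1.3, "rx": 0, "ry": 0, "rz": 0, "gripper": 0.9},
  {"dx": 1, "dy": 0, "dz": -1.3, "rx": 0, "ry": 0, "rz": 0, "gripper": 0.9},
  {"dx": 1, "dy": 0, "dz": -1.3, "rx": 0, "ry": 0, "rz": 0, "gripper": 0.9},
  {"dx": 1, "dy": 0, "dz": -1.3, "rx": 0, "ry": 0, "rz": 0, "gripper": 0.9},
  {"dx": 1, "dy": 0, "dz": -1.3, "rx": 0, "ry": 0, "rz": 0, "gripper": 0.9},
], force=40)

```text
t: 16.08
eef_pos: [0.6751, -0.1224, 0.1014]
ee_rot: [3.141, 0.001, 0.328]
force: [-0.4, 0.4, -1.4]
width: 0.0253
gripper_force: 40.0
```

jog_arm([
  {"dx": 0, "dy": 0, "dz": -15, "rx": 0, "ry": 0, "rz": 0, "gripper": 0.9},
  {"dx": 0, "dy": 0, "dz": -50, "rx": 0, "ry": 0, "rz": 0, "gripper": 0.9},
  {"dx": 0, "dy": 0, "dz": -70, "rx": 0, "ry": 0, "rz": 0, "gripper": 0.9},
  {"dx": 0, "dy": 0, "dz": -70, "rx": 0, "ry": 0, "rz": 0, "gripper": 0.9},
  {"dx": 0, "dy": 0, "dz": -70, "rx": 0, "ry": 0, "rz": 0, "gripper": 0.9},
  {"dx": 0, "dy": 0, "dz": -70, "rx": 0, "ry": 0, "rz": 0, "gripper": 0.9},
  {"dx": 0, "dy": 0, "dz": -70, "rx": 0, "ry": 0, "rz": 0, "gripper": 0.9},
  {"dx": 0, "dy": 0, "dz": -70, "rx": 0, "ry": 0, "rz": 0, "gripper": 0.9},
])

```text
t: 16.75
eef_pos: [0.6746, -0.1223, 0.1702]
ee_rot: [-3.141, 0.003, 0.328]
force: [-0.9, 0.1, -1.0]
width: 0.0252
gripper_force: 40.0
```

Run:
```python
from h import *
from station import arm
s=arm.get_state();f=arm.grab_frame("wrist")
m=yellow(f)
for r in range(150,260,4):
    k=np.where(m[r,260:370])[0]
    if len(k)>30:
        u0,u1=k[0]+260,k[-1]+260;break
r0=[r for r in range(120,260) if (m[r,u0+8:u1-8]>0).mean()>.8][0]
z=s["eef_pos"][2]-.0161;P=fish(f,np.array([u0,u1]),np.array([r0,r0]),z)
R=Ro.from_euler("xyz",s["ee_rot"]);print(u0,u1,r0,(R.inv().apply(P-s["eef_pos"])*1000).round(1))
go(.5478,-.0715,.13,6)
```

```text
283 341 216 [[ 42.8 -12.5  16. ]
 [ 42.8  12.   16. ]]
t 16.8 d [-103.6  -89.    40.7] r [0.    0.003 0.223] pos [ 0.6747 -0.1223  0.1704] rpy [-1.7999e+02  1.7000e-01  1.8800e+01] F [ 0.  -0.5 -2.1] w 0.0252 q [ 0.1   0.43 -0.06  0.   -1.08  1.79]
```

jog_arm([
  {"dx": -104, "dy": -89, "dz": 10, "rx": 0, "ry": 0.002, "rz": 0.223, "gripper": 0.9},
  {"dx": -104, "dy": -89, "dz": 10, "rx": 0, "ry": 0.002, "rz": 0.223, "gripper": 0.9},
  {"dx": -104, "dy": -89, "dz": 10, "rx": 0, "ry": 0.002, "rz": 0.223, "gripper": 0.9},
  {"dx": -104, "dy": -89, "dz": 20, "rx": 0, "ry": 0.002, "rz": 0.223, "gripper": 0.9},
  {"dx": -104, "dy": -89, "dz": 40, "rx": 0, "ry": 0.002, "rz": 0.223, "gripper": 0.9},
  {"dx": -104, "dy": -89, "dz": 50, "rx": 0, "ry": 0.002, "rz": 0.223, "gripper": 0.9},
  {"dx": -104, "dy": -89, "dz": 50, "rx": 0, "ry": 0.002, "rz": 0.223, "gripper": 0.9},
  {"dx": -104, "dy": -89, "dz": 50, "rx": 0, "ry": 0.002, "rz": 0.223, "gripper": 0.9},
])

```text
t: 17.47
eef_pos: [0.5483, -0.0719, 0.1212]
ee_rot: [3.141, 0.001, 0.105]
force: [0.4, 0.1, -0.9]
width: 0.0254
gripper_force: 40.0
```

Run:
```python
from h import *
go(.5473,-.0715,.0735,6)
```

```text
t 17.47 d [-0.9 -0.5 47.7] r [0.001 0.001 0.001] pos [ 0.5483 -0.0719  0.1212] rpy [1.7995e+02 4.0000e-02 6.0300e+00] F [ 0.4  0.1 -0.9] w 0.0254 q [ 0.22  0.28 -0.43  0.   -0.87  1.45]
```

jog_arm([
  {"dx": -0.9, "dy": -0.5, "dz": 20, "rx": 0, "ry": 0, "rz": 0, "gripper": 0.9},
  {"dx": -0.9, "dy": -0.5, "dz": 40, "rx": 0, "ry": 0, "rz": 0, "gripper": 0.9},
  {"dx": -0.9, "dy": -0.5, "dz": 48, "rx": 0, "ry": 0, "rz": 0, "gripper": 0.9},
  {"dx": -0.9, "dy": -0.5, "dz": 48, "rx": 0, "ry": 0, "rz": 0, "gripper": 0.9},
  {"dx": -0.9, "dy": -0.5, "dz": 48, "rx": 0, "ry": 0, "rz": 0, "gripper": 0.9},
  {"dx": -0.9, "dy": -0.5, "dz": 48, "rx": 0, "ry": 0, "rz": 0, "gripper": 0.9},
  {"dx": -0.9, "dy": -0.5, "dz": 48, "rx": 0, "ry": 0, "rz": 0, "gripper": 0.9},
  {"dx": -0.9, "dy": -0.5, "dz": 48, "rx": 0, "ry": 0, "rz": 0, "gripper": 0.9},
], force=55)

```text
t: 18.13
eef_pos: [0.5479, -0.0712, 0.0747]
ee_rot: [3.141, -0.003, 0.105]
force: [0.0, -0.1, -1.8]
width: 0.0249
gripper_force: 55.0
```

Run:
```python
from h import *
go(.5473,-.0715,.0530,6)
```

```text
t 18.13 d [-0.7  0.3 21.7] r [ 0.    -0.003  0.001] pos [ 0.5479 -0.0712  0.0747] rpy [ 1.7998e+02 -1.6000e-01  6.0300e+00] F [ 0.  -0.1 -1.8] w 0.0249 q [ 0.23  0.34 -0.48  0.   -0.76  1.45]
```

jog_arm([
  {"dx": -0.5, "dy": 0, "dz": 6, "rx": 0, "ry": 0, "rz": 0, "gripper": 0.9},
  {"dx": -0.5, "dy": 0, "dz": 9, "rx": 0, "ry": 0, "rz": 0, "gripper": 0.9},
  {"dx": -0.5, "dy": 0, "dz": 12, "rx": 0, "ry": 0, "rz": 0, "gripper": 0.9},
  {"dx": -0.5, "dy": 0, "dz": 14, "rx": 0, "ry": 0, "rz": 0, "gripper": 0.9},
  {"dx": -0.5, "dy": 0, "dz": 16, "rx": 0, "ry": 0, "rz": 0, "gripper": 0.9},
  {"dx": -0.5, "dy": 0, "dz": 18, "rx": 0, "ry": 0, "rz": 0, "gripper": 0.9},
  {"dx": -0.5, "dy": 0, "dz": 19.5, "rx": 0, "ry": 0, "rz": 0, "gripper": 0.9},
  {"dx": -0.5, "dy": 0, "dz": 21, "rx": 0, "ry": 0, "rz": 0, "gripper": 0.9},
])

```text
t: 18.8
eef_pos: [0.5471, -0.0713, 0.0531]
ee_rot: [3.141, -0.002, 0.106]
force: [-1.7, 0.6, 20.0]
width: 0.0249
gripper_force: 55.0
```

jog_arm([
  {"dx": 0, "dy": 0, "dz": 0.5, "rx": 0, "ry": 0, "rz": 0, "gripper": 0.9},
  {"dx": 0, "dy": 0, "dz": 1, "rx": 0, "ry": 0, "rz": 0, "gripper": 0.9},
  {"dx": 0, "dy": 0, "dz": 1.5, "rx": 0, "ry": 0, "rz": 0, "gripper": 0.9},
  {"dx": 0, "dy": 0, "dz": 2, "rx": 0, "ry": 0, "rz": 0, "gripper": 0.9},
  {"dx": 0, "dy": 0, "dz": 2, "rx": 0, "ry": 0, "rz": 0, "gripper": 0.9},
  {"dx": 0, "dy": 0, "dz": 2, "rx": 0, "ry": 0, "rz": 0, "gripper": 0.9},
  {"dx": 0, "dy": 0, "dz": 2, "rx": 0, "ry": 0, "rz": 0, "gripper": 0.9},
  {"dx": 0, "dy": 0, "dz": 2, "rx": 0, "ry": 0, "rz": 0, "gripper": 0.9},
])

```text
t: 19.47
eef_pos: [0.549, -0.0711, 0.0531]
ee_rot: [3.141, -0.006, 0.107]
force: [-0.7, -0.6, 20.1]
width: 0.0252
gripper_force: 55.0
```

jog_arm([
  {"dx": 0, "dy": 0, "dz": -1, "rx": 0, "ry": 0, "rz": 0, "gripper": 0.55},
  {"dx": 0, "dy": 0, "dz": -2, "rx": 0, "ry": 0, "rz": 0, "gripper": 0.55},
  {"dx": 0, "dy": 0, "dz": -2, "rx": 0, "ry": 0, "rz": 0, "gripper": 0.55},
  {"dx": 0, "dy": 0, "dz": -2, "rx": 0, "ry": 0, "rz": 0, "gripper": 0.55},
  {"dx": 0, "dy": 0, "dz": -20, "rx": 0, "ry": 0, "rz": 0, "gripper": 0.55},
  {"dx": 0, "dy": 0, "dz": -50, "rx": 0, "ry": 0, "rz": 0, "gripper": 0.55},
  {"dx": 0, "dy": 0, "dz": -90, "rx": 0, "ry": 0, "rz": 0, "gripper": 1},
  {"dx": -60, "dy": 0, "dz": -130, "rx": 0, "ry": 0, "rz": 0, "gripper": 1},
])

```text
t: 20.13
eef_pos: [0.5173, -0.0744, 0.1666]
ee_rot: [3.14, -0.005, 0.107]
force: [1.5, -0.1, 2.7]
width: 0.0307
gripper_force: 0.0
```

Run:
```python
from h import *
go(.4478,-.0211,.18,6)
```

```text
t 20.13 d [-63.3 -60.4 -13.8] r [ 0.002 -0.005  0.002] pos [ 0.5173 -0.0744  0.1666] rpy [179.88  -0.29   6.13] F [ 1.5 -0.1  2.7] w 0.0307 q [ 0.23  0.18 -0.44  0.   -0.95  1.44]
```

jog_arm([
  {"dx": -36, "dy": -60, "dz": 0, "rx": 0, "ry": -0.003, "rz": 0, "gripper": 1},
  {"dx": -36, "dy": -60, "dz": 0, "rx": 0, "ry": -0.003, "rz": 0, "gripper": 1},
  {"dx": -36, "dy": -60, "dz": 0, "rx": 0, "ry": -0.003, "rz": 0, "gripper": 1},
  {"dx": -36, "dy": -60, "dz": 0, "rx": 0, "ry": -0.003, "rz": 0, "gripper": 1},
  {"dx": -36, "dy": -60, "dz": 0, "rx": 0, "ry": -0.003, "rz": 0, "gripper": 1},
  {"dx": -36, "dy": -60, "dz": 0, "rx": 0, "ry": -0.003, "rz": 0, "gripper": 1},
  {"dx": -36, "dy": -60, "dz": 0, "rx": 0, "ry": -0.003, "rz": 0, "gripper": 1},
  {"dx": -36, "dy": -60, "dz": 0, "rx": 0, "ry": -0.003, "rz": 0, "gripper": 1},
])

```text
t: 20.8
eef_pos: [0.4702, -0.0195, 0.1632]
ee_rot: [3.141, 0.003, 0.104]
force: [0.4, 0.2, 1.1]
width: 0.0002
gripper_force: 0.0
```

Run:
```python
from h import *
from station import arm
f=arm.grab_frame("wrist");np.savez("/tmp/w9.npz",**f)
wrects(f,.037,200)
V=np.array(f["view"]);R=V[:3,:3];c=-R.T@V[:3,3]
X=np.array([np.cos(.1047),np.sin(.1047)]);Y=np.array([-X[1],X[0]])
def pix(p):
    q=R@p+V[:3,3];th=np.arctan2(np.hypot(q[0],q[1]),q[2]);k=f["fx"]*th/np.hypot(q[0],q[1]);return f["cx"]+k*q[0],f["cy"]+k*q[1]
for n,y,L in(("long",.0512,.108),("bar2",-.0085,.1),("bar3",-.0685,.09),("short",-.1284,.084),("bar5",-.188,.075)):
    o=[]
    for s in(-.4,-.2,0,.2,.4):
        p=np.r_[X*(.5373+s*L)+Y*y,.037];u,v=pix(p);u,v=int(round(u)),int(round(v))
        if 0<=u<640 and 0<=v<480:
            z=f["z_map"][v,u];a=(u-f["cx"])/f["fx"];b=(v-f["cy"])/f["fy"];r=np.hypot(a,b)+1e-9
            d=np.array([np.sin(r)*a/r,np.sin(r)*b/r,np.cos(r)]);w=c+R.T@(d*z/d[2]);o.append((round(w[2]*1000,1),tuple(int(t) for t in f["frame"][v,u])))
    print(n,o)
go(.4478,-.0211,.18,6)
```

```text
px [229. 131.] bbox [210  53  40 157] xy 539.7 47.2 size 113.6 27.4 yaw 6.1
px [313. 129.] bbox [294  56  39 149] xy 545.4 -12.2 size 105.7 26.4 yaw 5.7
px [153. 140.] bbox [134  68  42 148] xy 528.9 105.3 size 111.9 29.3 yaw 6.9
px [395. 136.] bbox [375  78  40 122] xy 546.6 -70.3 size 87.5 27.2 yaw 6.3
px [472. 138.] bbox [453  86  39 111] xy 554.2 -130.0 size 82.7 28.7 yaw 5.1
px [310. 276.] bbox [236 246 152  45] xy 442.2 -22.3 size 119.2 36.7 yaw -84.4
px [297. 347.] bbox [295 319   6  58] xy 367.2 -18.0 size 60.2 4.3 yaw 5.1
px [327. 346.] bbox [324 318   6  59] xy 370.2 -42.5 size 61.1 4.4 yaw 7.0
px [301. 394.] bbox [109 380 347  26] xy 309.4 -1.3 size 353.5 22.4 yaw -84.0
long [(np.float64(36.6), (228, 165, 63)), (np.float64(36.7), (231, 173, 64)), (np.float64(35.7), (238, 182, 70)), (np.float64(36.3), (212, 151, 61)), (np.float64(36.8), (215, 150, 58))]
bar2 [(np.float64(37.4), (227, 165, 65)), (np.float64(37.1), (227, 166, 60)), (np.float64(35.4), (204, 146, 52)), (np.float64(37.5), (198, 143, 57)), (np.float64(36.7), (196, 141, 50))]
bar3 [(np.float64(36.4), (227, 165, 59)), (np.float64(36.7), (227, 165, 59)), (np.float64(35.8), (228, 167, 62)), (np.float64(36.4), (224, 162, 64)), (np.float64(37.6), (225, 164, 63))]
short [(np.float64(36.3), (229, 170, 63)), (np.float64(35.7), (232, 171, 65)), (np.float64(36.8), (233, 173, 66)), (np.float64(36.7), (224, 160, 57)), (np.float64(36.1), (225, 162, 64))]
bar5 [(np.float64(36.2), (228, 167, 64)), (np.float64(35.5), (229, 168, 67)), (np.float64(36.1), (226, 164, 62)), (np.float64(35.3), (217, 154, 56)), (np.float64(36.3), (212, 153, 56))]
t 20.85 d [-22.5  -0.7 -16.6] r [ 0.001  0.003 -0.001] pos [ 0.4702 -0.0195  0.1633] rpy [1.7996e+02 1.6000e-01 5.9700e+00] F [-0.4 -0.8 -0.7] w 0.0004 q [ 0.38  0.1  -0.54 -0.   -0.93  1.3 ]
```

jog_arm([
  {"dx": -22, "dy": -1, "dz": 0, "rx": 0, "ry": 0.002, "rz": 0, "gripper": 1},
  {"dx": -22, "dy": -1, "dz": 30, "rx": 0, "ry": 0.002, "rz": 0, "gripper": 1},
  {"dx": -22, "dy": -1, "dz": 60, "rx": 0, "ry": 0.002, "rz": 0, "gripper": 1},
  {"dx": -22, "dy": -1, "dz": 70, "rx": 0, "ry": 0.002, "rz": 0, "gripper": 1},
  {"dx": -22, "dy": -1, "dz": 70, "rx": 0, "ry": 0.002, "rz": 0, "gripper": 1},
  {"dx": -22, "dy": -1, "dz": 70, "rx": 0, "ry": 0.002, "rz": 0, "gripper": 1},
  {"dx": -22, "dy": -1, "dz": 70, "rx": 0, "ry": 0.002, "rz": 0, "gripper": 1},
  {"dx": -22, "dy": -1, "dz": 70, "rx": 0, "ry": 0.002, "rz": 0, "gripper": 1},
])

```text
t: 21.52
eef_pos: [0.4489, -0.0202, 0.0948]
ee_rot: [3.142, -0.002, 0.105]
force: [-0.3, -0.3, -0.2]
width: 0.0003
gripper_force: 0.0
```

Run:
```python
from h import *
go(.4485,-.021,.056,6)
```

```text
t 21.52 d [-0.5  0.8 38.8] r [ 0.    -0.002  0.   ] pos [ 0.4489 -0.0202  0.0948] rpy [ 1.80e+02 -1.10e-01  6.02e+00] F [-0.3 -0.3 -0.2] w 0.0003 q [ 0.4   0.16 -0.68  0.   -0.74  1.28]
```

Descend into the gap gently, then check the force.

jog_arm([
  {"dx": 0, "dy": 0, "dz": 6, "rx": 0, "ry": 0, "rz": 0, "gripper": 1},
  {"dx": 0, "dy": 0, "dz": 12, "rx": 0, "ry": 0, "rz": 0, "gripper": 1},
  {"dx": 0, "dy": 0, "dz": 18, "rx": 0, "ry": 0, "rz": 0, "gripper": 1},
  {"dx": 0, "dy": 0, "dz": 24, "rx": 0, "ry": 0, "rz": 0, "gripper": 1},
  {"dx": 0, "dy": 0, "dz": 30, "rx": 0, "ry": 0, "rz": 0, "gripper": 1},
  {"dx": 0, "dy": 0, "dz": 36, "rx": 0, "ry": 0, "rz": 0, "gripper": 1},
  {"dx": 0, "dy": 0, "dz": 39, "rx": 0, "ry": 0, "rz": 0, "gripper": 1},
  {"dx": 0, "dy": 0, "dz": 39, "rx": 0, "ry": 0, "rz": 0, "gripper": 1},
])

```text
t: 22.18
eef_pos: [0.4474, -0.0206, 0.0538]
ee_rot: [3.141, 0.002, 0.105]
force: [-0.8, -0.3, 0.6]
width: 0.0005
gripper_force: 0.0
```

jog_arm([
  {"dx": 5, "dy": 0, "dz": 0, "rx": 0, "ry": 0, "rz": 0, "gripper": 1},
  {"dx": 12, "dy": 0, "dz": 0, "rx": 0, "ry": 0, "rz": 0, "gripper": 1},
  {"dx": 25, "dy": 0, "dz": 0, "rx": 0, "ry": 0, "rz": 0, "gripper": 1},
  {"dx": 38, "dy": 0, "dz": 0, "rx": 0, "ry": 0, "rz": 0, "gripper": 1},
  {"dx": 51, "dy": 0, "dz": 0, "rx": 0, "ry": 0, "rz": 0, "gripper": 1},
  {"dx": 63, "dy": 0, "dz": 0, "rx": 0, "ry": 0, "rz": 0, "gripper": 1},
  {"dx": 74, "dy": 0, "dz": 0, "rx": 0, "ry": 0, "rz": 0, "gripper": 1},
  {"dx": 82, "dy": 0, "dz": 0, "rx": 0, "ry": 0, "rz": 0, "gripper": 1},
])

```text
t: 22.85
eef_pos: [0.5308, -0.0118, 0.0549]
ee_rot: [3.141, -0.0, 0.105]
force: [-1.1, -1.3, 0.6]
width: 0.0005
gripper_force: 0.6
```

Run:
```python
from h import *
X=np.array([np.cos(.1047),np.sin(.1047)])
# front face reaches shut at desk -0.150 -> pushing TCP ~10 mm before that
p=np.array([.4485,-.021])+X*.147
go(p[0],p[1],.056,6)
```

```text
t 22.85 d [64.1  0.6 -1.1] r [ 0. -0.  0.] pos [ 0.5308 -0.0118  0.0549] rpy [ 1.7997e+02 -2.0000e-02  6.0200e+00] F [-1.1 -1.3  0.6] w 0.0005 q [ 0.35  0.34 -0.54  0.   -0.69  1.33]
```

jog_arm([
  {"dx": 8, "dy": 0, "dz": -1, "rx": 0, "ry": 0, "rz": 0, "gripper": 1},
  {"dx": 18, "dy": 0, "dz": -1, "rx": 0, "ry": 0, "rz": 0, "gripper": 1},
  {"dx": 28, "dy": 0, "dz": -1, "rx": 0, "ry": 0, "rz": 0, "gripper": 1},
  {"dx": 37, "dy": 0, "dz": -1, "rx": 0, "ry": 0, "rz": 0, "gripper": 1},
  {"dx": 44, "dy": 0, "dz": -1, "rx": 0, "ry": 0, "rz": 0, "gripper": 1},
  {"dx": 50, "dy": 0, "dz": -1, "rx": 0, "ry": 0, "rz": 0, "gripper": 1},
  {"dx": 54, "dy": 0, "dz": -1, "rx": 0, "ry": 0, "rz": 0, "gripper": 1},
  {"dx": 56, "dy": 0, "dz": -1, "rx": 0, "ry": 0, "rz": 0, "gripper": 1},
])

```text
t: 23.52
eef_pos: [0.5861, -0.0057, 0.0559]
ee_rot: [3.141, -0.001, 0.105]
force: [-1.9, 0.0, -0.1]
width: 0.0005
gripper_force: 0.5
```

jog_arm([
  {"dx": 1, "dy": 0, "dz": 0, "rx": 0, "ry": 0, "rz": 0, "gripper": 1},
  {"dx": 2, "dy": 0, "dz": 0, "rx": 0, "ry": 0, "rz": 0, "gripper": 1},
  {"dx": 3, "dy": 0, "dz": 0, "rx": 0, "ry": 0, "rz": 0, "gripper": 1},
  {"dx": 4, "dy": 0, "dz": 0, "rx": 0, "ry": 0, "rz": 0, "gripper": 1},
  {"dx": 5, "dy": 0, "dz": 0, "rx": 0, "ry": 0, "rz": 0, "gripper": 1},
  {"dx": 6, "dy": 0, "dz": 0, "rx": 0, "ry": 0, "rz": 0, "gripper": 1},
  {"dx": 6, "dy": 0, "dz": 0, "rx": 0, "ry": 0, "rz": 0, "gripper": 1},
  {"dx": 6, "dy": 0, "dz": 0, "rx": 0, "ry": 0, "rz": 0, "gripper": 1},
])

```text
t: 24.18
eef_pos: [0.5914, -0.0052, 0.0559]
ee_rot: [3.141, -0.001, 0.105]
force: [-0.3, 0.9, -0.4]
width: 0.0002
gripper_force: 0.2
```

jog_arm([
  {"dx": 1, "dy": 0, "dz": 0, "rx": 0, "ry": 0, "rz": 0, "gripper": 1},
  {"dx": 2, "dy": 0, "dz": 0, "rx": 0, "ry": 0, "rz": 0, "gripper": 1},
  {"dx": 3, "dy": 0, "dz": 0, "rx": 0, "ry": 0, "rz": 0, "gripper": 1},
  {"dx": 4, "dy": 0, "dz": 0, "rx": 0, "ry": 0, "rz": 0, "gripper": 1},
  {"dx": 5, "dy": 0, "dz": 0, "rx": 0, "ry": 0, "rz": 0, "gripper": 1},
  {"dx": 6, "dy": 0, "dz": 0, "rx": 0, "ry": 0, "rz": 0, "gripper": 1},
  {"dx": 6, "dy": 0, "dz": 0, "rx": 0, "ry": 0, "rz": 0, "gripper": 1},
  {"dx": 6, "dy": 0, "dz": 0, "rx": 0, "ry": 0, "rz": 0, "gripper": 1},
])

```text
t: 24.85
eef_pos: [0.5933, -0.0055, 0.055]
ee_rot: [3.141, 0.007, 0.104]
force: [-12.4, 1.3, 8.6]
width: 0.0002
gripper_force: 6.3
```

jog_arm([
  {"dx": -5, "dy": 0, "dz": 0, "rx": 0, "ry": 0, "rz": 0, "gripper": 1},
  {"dx": -10, "dy": 0, "dz": 0, "rx": 0, "ry": 0, "rz": 0, "gripper": 1},
  {"dx": -10, "dy": 0, "dz": 0, "rx": 0, "ry": 0, "rz": 0, "gripper": 1},
  {"dx": -10, "dy": 0, "dz": 0, "rx": 0, "ry": 0, "rz": 0, "gripper": 1},
  {"dx": -10, "dy": 0, "dz": -15, "rx": 0, "ry": 0, "rz": 0, "gripper": 1},
  {"dx": -10, "dy": 0, "dz": -40, "rx": 0, "ry": 0, "rz": 0, "gripper": 1},
  {"dx": -10, "dy": 0, "dz": -75, "rx": 0, "ry": 0, "rz": 0, "gripper": 1},
  {"dx": -10, "dy": 0, "dz": -110, "rx": 0, "ry": 0, "rz": 0, "gripper": 1},
])

```text
t: 25.52
eef_pos: [0.5871, -0.0058, 0.1665]
ee_rot: [3.141, 0.001, 0.105]
force: [0.9, 0.3, 0.0]
width: 0.0003
gripper_force: 0.0
```

jog_arm([
  {"dx": -40, "dy": 0, "dz": -20, "rx": 0, "ry": 0, "rz": 0, "gripper": 1},
  {"dx": -80, "dy": 0, "dz": -40, "rx": 0, "ry": 0, "rz": 0, "gripper": 1},
  {"dx": -110, "dy": 0, "dz": -60, "rx": 0, "ry": 0, "rz": 0, "gripper": 1},
  {"dx": -120, "dy": 0, "dz": -60, "rx": 0, "ry": 0, "rz": 0, "gripper": 1},
  {"dx": -120, "dy": 0, "dz": -60, "rx": 0, "ry": 0, "rz": 0, "gripper": 1},
  {"dx": -120, "dy": 0, "dz": -60, "rx": 0, "ry": 0, "rz": 0, "gripper": 1},
  {"dx": -120, "dy": 0, "dz": -60, "rx": 0, "ry": 0, "rz": 0, "gripper": 1},
  {"dx": -120, "dy": 0, "dz": -60, "rx": 0, "ry": 0, "rz": 0, "gripper": 1},
])

```text
t: 26.18
eef_pos: [0.4686, -0.0181, 0.225]
ee_rot: [3.141, 0.001, 0.105]
force: [-0.7, 0.3, 0.1]
width: 0.0004
gripper_force: 0.0
```

Run:
```python
from h import *
from station import arm
f=arm.grab_frame("wrist");wrects(f,.040,200)
X=np.array([np.cos(.1047),np.sin(.1047)])
p=np.array([.4267,-.0233])+.14*X
print("expected shut handle",p,"bar+posts rect centre ~",p+X*.0165)
go(.5,0,.2,6)
```

```text
px [314.  94.] bbox [246  59 138  51] xy 583.6 -8.3 size 117.2 43.6 yaw -84.4
px [297. 347.] bbox [295 319   6  58] xy 324.5 -18.3 size 73.5 5.3 yaw 5.2
px [327. 347.] bbox [324 319   6  58] xy 327.7 -48.4 size 73.6 5.3 yaw 7.0
px [300. 394.] bbox [109 380 347  26] xy 254.0 2.0 size 432.3 27.6 yaw -83.9
expected shut handle [ 0.56593335 -0.00866877] bar+posts rect centre ~ [ 0.582343   -0.00694437]
t 26.23 d [ 33.3 -14.8  24.8] r [0.001 0.002 0.   ] pos [ 0.4685 -0.0181  0.2248] rpy [1.7995e+02 9.0000e-02 6.0200e+00] F [-0.2 -0.4  0.6] w -0.0001 q [ 0.38  0.03 -0.46  0.   -1.08  1.29]
```

The handle is where a shut drawer puts it, within 1–2 mm, and the arm is clear. Handing in.

```bash
python3 -c "
from station import arm
print(arm.job_done())"
```

```text
the job is handed in; nothing more can be done
None
```

Both bars are pressed home in their own clips, their tops level with the bars beside them, and the drawer is pushed shut; I handed the job in at about 26 s without touching the whetstone, key, teak block or mallet, but the hand-in returned no verdict.

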